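Tip the scoop of optomechanics parts into the storage box

ROBOT

A 6-joint arm with a two-finger parallel gripper is mounted at the origin on the work surface. World frame = base frame: x ahead of the robot, y to its left, z up, the work surface at z = 0. Lengths are in mm, angles in rad, forces in N, time in s.
With the tool pointing down it reaches from about 350 to 975 mm from the base axis. Payload 7.1 kg.
Tool frame: the origin (TCP) lies at the very end of the fingers, on their centre line; the grasp point (between the pads) lies 19 mm behind it (ctrl.grip_point_offset is the distance from the TCP to the grasp point, in mm); x points along the fingers, y is the direction in which the jaws open and shut, and the axes are right-handed (so a half turn about x gives the same grasp; the last joint's range is limited). The gripper opens to 88 mm and grips with 3 to 60 N. Pads are 20 mm wide; open, the fingers measure 115 mm over their backs; the gripper's body (75 mm by 178 mm) begins 61 mm behind the grasp point.
Start: joints at [-1.363, 0.423, 1.63, -0, 1.089, -0.019], TCP at [140.557, -608.973, 222.675] pointing down, gripper open.
Joint ranges: [-3, 3], [-0.9, 2.11], [0.09, 2.58], [-1.31, 4.45], [0.11, 2.69], [-2.54, 2.54]. Speed limits (rad/s): [2.39, 2.39, 3.01, 3.14, 3.14, 3.14].

INTERFACE

Orientations are given as a rotation vector (axis times angle).
In Python, from workcell import ctrl, vision, workorder gives the robot as it stands.
- The arm moves only by the shell command python3 -m crank 'ROWS'. ROWS is JSON, a list of rows, each a list of 3 entries, a list of its own where there are three numbers: the shift along the tool's x, y, z in m, then the turn, a rotation vector about the tool's x, y, z in rad, then the finger opening in m, from 0 to 0.0878. In form: [[[dx, dy, dz], [wx, wy, wz], jaw], ...]. A call has exactly 8 rows; each row shifts and turns the commanded pose from where the row before left it, along the tool's axes as they then stand; what a row does not reach is not made up. A row lasts 1/12 s, in which the tool goes at most 41.7 mm and 7.16 degrees, less where a joint would pass 70% of its speed; a pose out of reach is approached as far as the arm can. A call with a gripper value outside its range is refused whole. The fingers move at their own pace and stop on an object; the grip force is fixed at half the most. Time passes only in rows, so rows that do not move let the fingers close, or fill a call up. It gives the time, the measured TCP pose, the force and the opening at its end, in the units of the state.
- ctrl.get_obs(): the state, without advancing time (a new reading comes with each control period).
- vision.get_image(name): name is "scene" or "top"; returns a dict with "img" (384x512x3 uint8, blue, green, red), "mtx" (3x3 intrinsics, pixels), "rvec" (rotation vector, rad) and "tvec" (3), from world to camera coordinates, as OpenCV has them. Camera axes: x right, y down, z forward; pixel columns grow to the right and rows downward; lengths in mm; the calibration is good to about 2 mm. A picture is of the moment at which its call begins. There is no depth.
- workorder.close_job(): hands the job in, once; it reports no verdict.
The state is a dict: "t": time; "qpos": joint angles; "qvel": joint speeds; "joint_torque": joint torques, N m; "ee_pos": TCP position; "orientation": TCP orientation; "ft_force": force on the tool from outside, world axes, zero at the start; "moment": the same for the moment, N m; "width": finger opening in mm.
Only numpy, scipy, OpenCV 4.12 (cv2) and the standard library are available. Lean on these libraries where they do the work, as an engineer would, in place of code of your own. Each camera call takes 0.05 s, during which the arm holds its last target.

TASK

The red parts scoop has been pushed back under the instrument shelf: draw it out onto the black mat and let go of it there, then take it again by its raised rear handle and tip all five metal parts out of it into the clear storage box. Leave the empty scoop standing upright on the mat and the box's lid shut, with the other things on the table left where they are.

Things in the scene. Friction and masses are not known exactly. Their poses are not given: they have to be found in the camera images.
- scoop_mid (a point): the red plastic parts scoop: open pan 150 mm long (x) by 150 mm wide (y), 45 mm high; floor 4 mm thick; no wall at +x but the floor flares up at 22 degrees over 37 mm more, between the side walls. This point: middle of the pan, 22.5 mm above its underside, z up. 0.22 kg empty, 0.57 kg full. At the start its handle and the rear 30 to 45 mm of the pan are under the shelf, out of reach from above
- scoop_rim_l (a point): point on the scoop's +y side rim (10 mm thick, 14 mm deep, top 45 mm above the scoop's underside, running along its x), with the scoop's axes: at (55, 72.5, 38) mm from the pan's underside middle. No part lies within 25 mm inside the wall here at the start
- scoop_rim_r (a point): the same on the -y side rim: at (55, -72.5, 38) mm
- scoop_grip (a point): gripping point of the scoop's rear handle, with the scoop's axes: at (-97, 0, 78) mm from the pan's underside middle. The handle is a plate 12 mm thick, 52 mm wide (along y), that rises from the rear wall and leans back 30 degrees: it runs along (-0.5, 0, 0.866) of the scoop's axes, to 28 mm beyond this point; fingers close on its two broad faces
- scoop_lip (a point): middle of the pouring edge of the scoop's flared lip, with the scoop's axes: at (112.1, 0, 19.0) mm from the pan's underside middle
- riser: the instrument shelf: black board 480 mm wide, 300 mm deep and 18 mm thick, its underside 150 mm above the table, on four 30 mm legs whose middles stand 220 mm either side; two instruments on it reach 293 mm above the table from 20 mm behind its front edge. Origin on the table under the middle of the front edge; x points out of the open front towards the mat, y along the edge
- mat: thin black mat with two pale lines, flush with the table (nothing to catch on), 240 mm along its x, 230 mm along its y; origin at its middle
- box: clear storage box with blue rim, fixed: outside 190 mm along its x, 260 mm along its y, 100 mm high, walls and floor 5 mm. Origin under its middle; the lid is hinged on the +x rim, the -x side faces the mat
- lid (a joint): the clear lid with blue frame, 190 by 260 mm, 8 mm thick, 0.15 kg: 0 = shut, 1.8 rad = standing open, leaning back past upright on its stop; pushed forward below about 1.5 rad it falls shut by itself
- lid_edge (a point): middle of the lid's free edge (the far edge from the hinge, half-way through its thickness): 190 mm from the hinge line, which is the upper edge of the box's +x side; a finger tab 60 mm wide stands out 16 mm beyond it here
- clamp_black_mid (a point): black post clamp, block 60 by 40 by 28 mm with a brass screw, 70 g; starts in the scoop; point at its centre
- holder_steel_mid (a point): steel post holder, foot 58 by 40 by 9 mm with an upright tube of 28 mm diameter, 39 mm high in all, 80 g; starts in the scoop; point at its centre
- carrier_alu_mid (a point): aluminium rail carrier 60 by 42 by 24 mm, 60 g; starts in the scoop; point at its centre
- mount_black_mid (a point): black two-plate mirror mount 56 by 42 by 33 mm with two brass knobs, 70 g; starts in the scoop; point at its centre
- clamp_alu_mid (a point): aluminium post clamp, block 60 by 40 by 28 mm with a brass screw, 70 g; starts in the scoop; point at its centre
- meter_mid (a point): blue-green hand multimeter lying flat, 170 by 82 by 43 mm; bystander, point at its centre
- marker_red_mid (a point): white marker pen with red cap lying flat, 128 mm long, 16 mm thick; bystander, point at its centre
- marker_black_mid (a point): white marker pen with black cap lying flat, 128 mm long, 16 mm thick; bystander, point at its centre
- lens_mount_mid (a point): lens in a black mount on a steel foot, 62 by 50 mm, 89 mm high; bystander, point at its centre
- wipes_mid (a point): white carton of lens wipes, 110 by 75 by 45 mm; bystander, point at its centre
- driver_grip (a point): yellow screwdriver lying flat; bystander, point on its handle
Not all that is in view belongs to the job. What is shaped like the part that bears holder_steel_mid but turquoise is not meant.

How it is judged:
By the outcome, as a careful person would: the job done as asked, in the order asked, and still so for the second after the job is handed in, with the robot touching nothing.
It also fails if it takes over 72 s, if anything falls off the work surface, if the arm or the gripper's body presses on something with over 40 N, if the wrist force passes 120 N, or if a joint passes its speed limit or range.

## Working session

There is one attempt and no reset: what is moved stays moved. The work goes in short steps, Python scripts to look and compute and a shell command to move; the robot and the scene stay as the last step left them, time stands still between calls to the robot, and variables do not carry over. Pictures are saved under pics/ and viewed, and the job is handed in when it is done.

```bash
ls -la; mkdir -p pics; python3 - <<'E'
from workcell import ctrl, vision, workorder
import cv2, numpy as np
print(ctrl.get_obs(), ctrl.grip_point_offset)
for n in ("scene","top"):
    d=vision.get_image(n); cv2.imwrite(f"pics/{n}0.png",cv2.resize(d["img"],(800,600),interpolation=cv2.INTER_CUBIC))
    R=cv2.Rodrigues(np.array(d["rvec"],float))[0]; print(n,d["mtx"],d["rvec"],d["tvec"],"cam",-R.T@np.array(d["tvec"]).ravel())
E
```

```text
total 12
drwxr-xr-x  3 agent agent 4096 Dec  7 16:46 .
drwxr-xr-x 23 root  root  4096 Dec  7 16:46 ..
drwxr-xr-x  2 agent agent 4096 Dec  7 16:46 pics
{'t': 0.0, 'qpos': array([-1.36299970e+00,  4.23835862e-01,  1.63069290e+00, -9.39845461e-06,
        1.08859351e+00, -1.90137957e-02]), 'qvel': array([ 0.00063606,  0.00114318, -0.00068828,  0.00063755,  0.00098869,
       -0.00044049]), 'joint_torque': array([-3.72312516e-04, -5.44634628e+01, -2.73666251e+01,  6.44262764e-02,
        2.27873161e-02, -1.37520647e-04]), 'ee_pos': array([ 140.4430526 , -608.44258823,  221.90366793]), 'orientation': array([ 2.1018604 ,  0.24102206, -2.10218293]), 'ft_force': array([ 0.16662665,  0.51388764, -0.16071467]), 'moment': array([ 0.00635723, -0.01194524,  0.00845512]), 'width': 88.0002593186686} 18.700000000000003
scene [[381.11676      0.         255.32253419]
 [  0.         381.11676    189.84733316]
 [  0.           0.           1.        ]] [ 1.90457464  1.97901411 -0.52940057] [  24.56537036 -442.81999427 1269.7332731 ] cam [1007.80482264   27.08785592  890.23102455]
top [[348.275815     0.         254.42187017]
 [  0.         348.275815   193.9689269 ]
 [  0.           0.           1.        ]] [ 2.16789273 -2.11552816  0.20242687] [-35.20757367 555.51078796 786.51911843] cam [415.65831907  -7.20731236 869.26425721]
```

View pics/scene0.png

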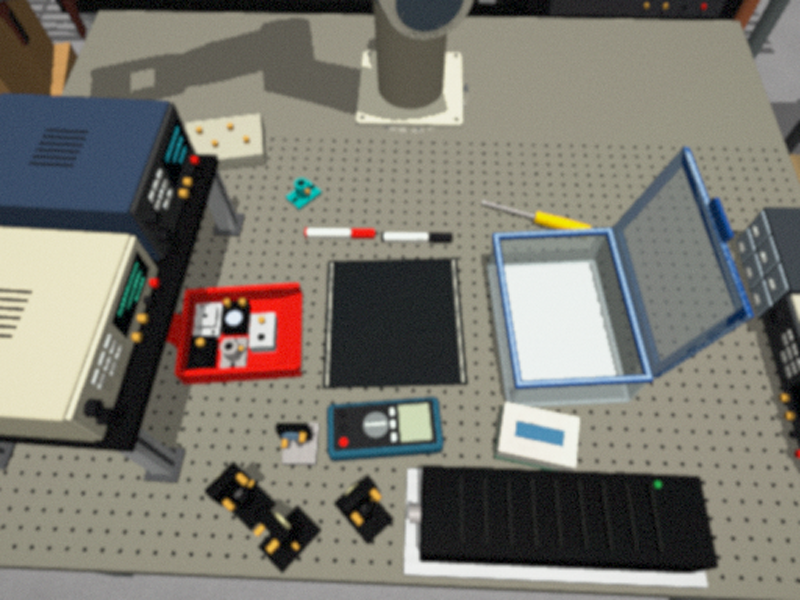

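View pics/top0.png

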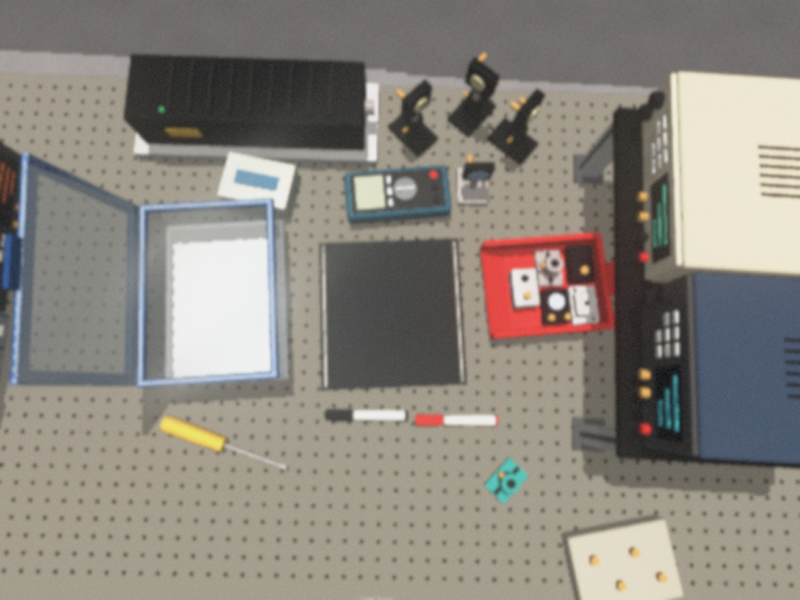

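```bash
cat > h.py <<'E'
from workcell import ctrl, vision, workorder
import cv2, numpy as np
from scipy.spatial.transform import Rotation as Ro
def cam(n): 
    d=vision.get_image(n); return d
def proj(d,P):
    return cv2.projectPoints(np.array(P,float).reshape(-1,3),np.array(d["rvec"],float),np.array(d["tvec"],float),d["mtx"],None)[0].reshape(-1,2)
def unp(d,uv,z):
    R=cv2.Rodrigues(np.array(d["rvec"],float))[0]; t=np.array(d["tvec"],float).ravel(); c=-R.T@t
    uv=np.array(uv,float).reshape(-1,2); out=[]
    for u,v in uv:
        r=R.T@np.linalg.inv(d["mtx"])@np.array([u,v,1]); out.append(c+r*(z-c[2])/r[2])
    return np.array(out)
def crop(d,x0,y0,x1,y1,fn,lines=()):
    s=min(800/(x1-x0),600/(y1-y0)); im=cv2.resize(d["img"][y0:y1,x0:x1],None,fx=s,fy=s,interpolation=cv2.INTER_CUBIC)
    for a,b in lines:
        p=((np.array([a,b])+0.5-[x0,y0])*s).astype(int); cv2.line(im,tuple(map(int,p[0])),tuple(map(int,p[1])),(0,255,0),1)
    for u in range((x0//10+1)*10,x1,10): cv2.putText(im,str(u),(int((u+.5-x0)*s)-8,8),0,.3,(255,0,255),1); cv2.line(im,(int((u+.5-x0)*s),10),(int((u+.5-x0)*s),16),(255,0,255),1)
    for u in range((y0//10+1)*10,y1,10): cv2.putText(im,str(u),(0,int((u+.5-y0)*s)+3),0,.3,(255,0,255),1);cv2.line(im,(20,int((u+.5-y0)*s)),(26,int((u+.5-y0)*s)),(255,0,255),1)
    cv2.imwrite(fn,im)
E
python3 - <<'E'
from h import *
d=cam("top"); crop(d,200,140,400,260,"pics/t1.png"); crop(d,0,90,200,260,"pics/t2.png")
d=cam("scene"); crop(d,90,160,290,300,"pics/s1.png")
E
```

```text
(no output)
```

View pics/t1.png

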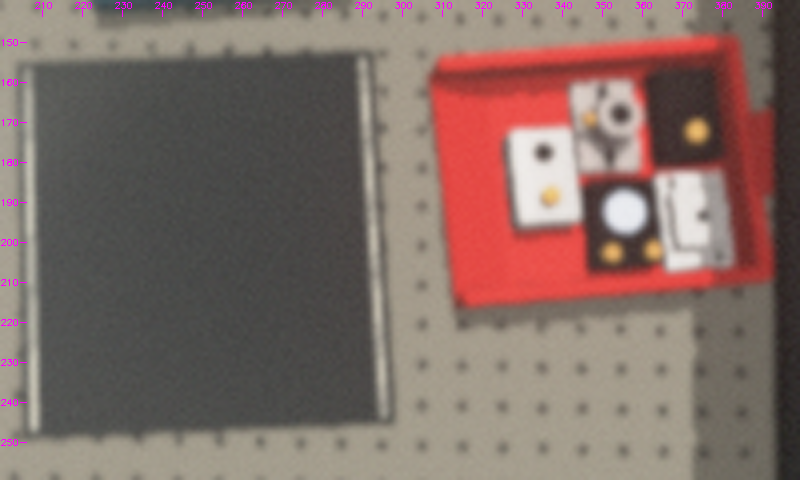

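View pics/t2.png

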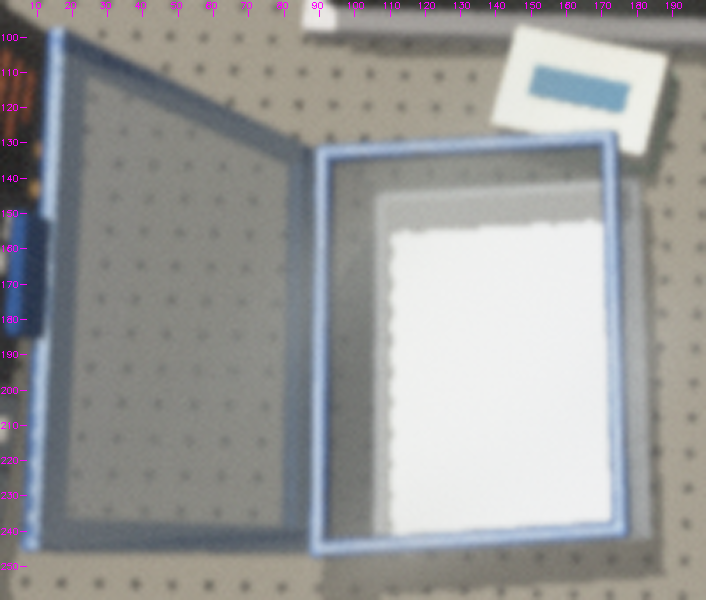

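View pics/s1.png

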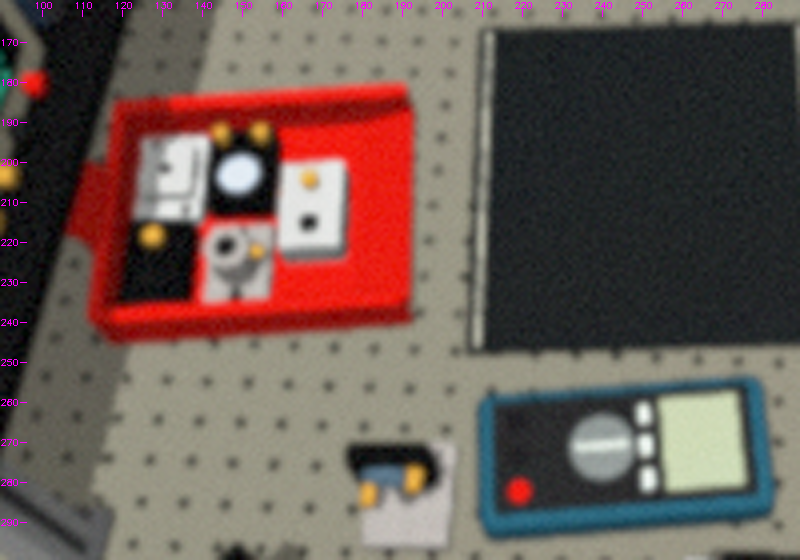

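```bash
cat >> h.py <<'E'
def T(p,P):
    x,y,a=p; P=np.array(P,float); c,s=np.cos(a),np.sin(a)
    return np.c_[x+c*P[:,0]-s*P[:,1], y+s*P[:,0]+c*P[:,1], P[:,2]]
def fit(obs,p0):
    # obs list of (d, uv, P)
    from scipy.optimize import least_squares
    f=lambda p: np.concatenate([(proj(d,T(p,[P]))[0]-uv) for d,uv,P in obs])
    r=least_squares(f,p0,loss='soft_l1',f_scale=1.0); return r.x, np.round(r.fun.reshape(-1,2),1)
SC=[((-75,75,45),(112,75,45)),((-75,-75,45),(112,-75,45)),((-75,-75,45),(-75,75,45)),((-75,-75,0),(75,-75,0)),((-75,75,0),(75,75,0)),((112,-65,19),(112,65,19)),((112,-75,19),(112,-75,45)),((112,75,19),(112,75,45)),((-83,26,50),(-111,26,102)),((-83,-26,50),(-111,-26,102)),((-111,26,102),(-111,-26,102))]
def wire(d,p,S):
    return [tuple(proj(d,T(p,s))) for s in S]
E
python3 - <<'E'
from h import *
t=cam("top"); s=cam("scene")
A=np.array
obs=[(t,A([383,149]),(-75,-75,45)),(t,A([391.5,208.5]),(-75,75,45)),(t,A([307.5,157.5]),(112,-65,19)),(t,A([313,215]),(112,65,19)),
 (s,A([118,184.5]),(-75,75,45)),(s,A([191,181]),(112,75,45)),(s,A([191.5,235.5]),(112,-75,45))]
p,r=fit(obs,[560,-320,1.57]); print("scoop",p,r)
crop(t,280,130,400,230,"pics/t3.png",wire(t,p,SC)); crop(s,90,160,210,260,"pics/s3.png",wire(s,p,SC))
m=[(t,A([207,156]),(120,115,0)),]
obs=[(t,A([206.5,155]),0),(t,A([292,153]),0),(t,A([296.5,244.5]),0),(t,A([207,248.5]),0)]
q=unp(t,[o[1] for o in obs],0); print("mat",q.round(0),q.mean(0))
q=unp(t,[[91,130],[172.5,127],[177,241],[89,246]],100); print("box",q.round(0),q.mean(0))
q=unp(t,[[615/800*512,108/600*384]],168);print("shelf corner",q)
q=unp(t,[[615*.64,458*.64]],168);print("shelf corner",q)
for n,uv,z in [("meter",(398*.64,192*.64),43),("lens",(476*.64,180*.64),60),("wipes",(257*.64,182*.64),45),("redcap",(456*.64,420*.64),16),("blk",(366*.64,415*.64),16),("driver",(190*.64,433*.64),15),("tabend",(5,182),220),("tabend",(9,150),220)]: print(n,unp(t,[uv],z).round(0))
E
```

```text
scoop [ 597.84230354 -271.55325254    1.66965446] [[ 0.5 -0.8]
 [ 0.6 -0.3]
 [-0.2  2.6]
 [-0.4 -3.9]
 [ 1.   0.2]
 [ 0.7 -0.3]
 [-1.3 -1. ]]
mat [[ 663.  103.    0.]
 [ 675. -117.    0.]
 [ 440. -130.    0.]
 [ 425.   91.    0.]] [ 5.50649502e+02 -1.31575849e+01  2.84217094e-14]
box [[686. 357. 100.]
 [699. 172. 100.]
 [439. 146. 100.]
 [424. 335. 100.]] [561.77546769 252.20214679 100.        ]
shelf corner [[ 821.72197636 -318.86144987  168.        ]]
shelf corner [[ 345.20400553 -297.3924181   168.        ]]
meter [[737. -18.  43.]]
lens [[ 754. -140.   60.]]
wipes [[746. 206.  45.]]
redcap [[ 382. -116.   16.]]
blk [[386.  22.  16.]]
driver [[353. 288.  15.]]
tabend [[537. 449. 220.]]
tabend [[599. 450. 220.]]
```

View pics/t3.png

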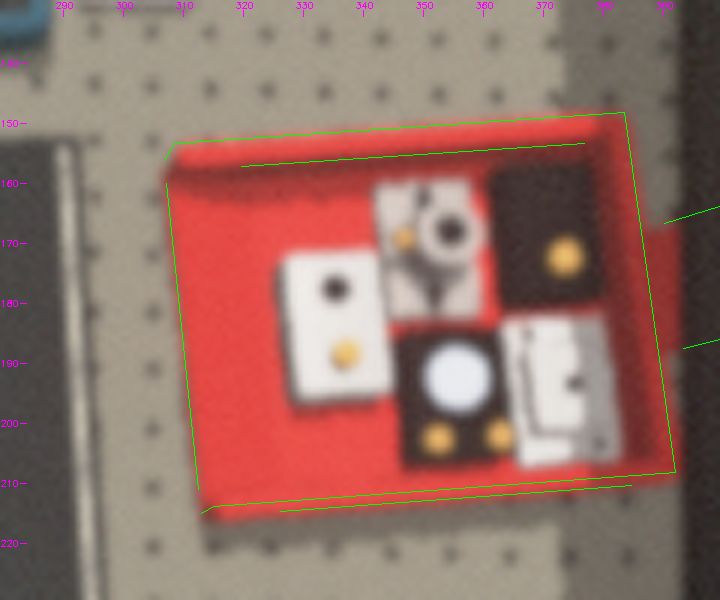

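View pics/s3.png

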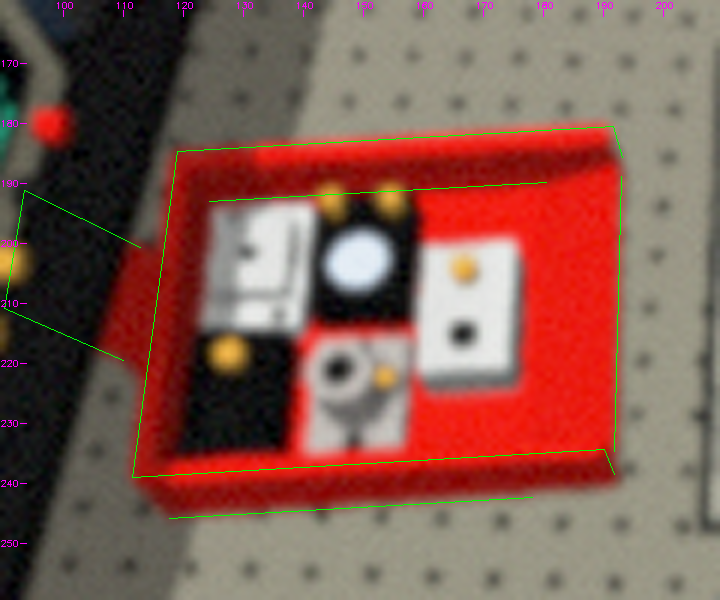

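```bash
cat >> h.py <<'E'
def tool(xdir,ydir):
    x=np.array(xdir,float); x/=np.linalg.norm(x); y=np.array(ydir,float); y-=x*(x@y); y/=np.linalg.norm(y)
    return Ro.from_matrix(np.c_[x,y,np.cross(x,y)])
def plan(p,R,n,jaw,start=None):
    o=ctrl.get_obs()
    p0,R0=(np.array(o["ee_pos"]),Ro.from_rotvec(o["orientation"])) if start is None else start
    w=(R0.inv()*R).as_rotvec()/n; dp=(np.array(p,float)-p0)/n
    print("n",n,"mm/row",np.linalg.norm(dp).round(1),"deg/row",np.degrees(np.linalg.norm(w)).round(2),"from",p0.round(1))
    Rc=R0
    for i in range(n):
        s=Rc.inv().apply(dp)/1000
        print("[[%.4f,%.4f,%.4f],[%.4f,%.4f,%.4f],%.3f],"%(*s,*w,jaw), end="\n" if i%8==7 else "")
        Rc=Rc*Ro.from_rotvec(w)
    print()
    return (np.array(p,float),R)
E
python3 - <<'E'
from h import *
p=[598,-271.5,1.670]
print(T(p,[[55,72.5,38],[55,-72.5,38],[-97,0,78],[112,0,19]]).round(1))
o=ctrl.get_obs(); R0=Ro.from_rotvec(o["orientation"]); print(R0.as_matrix().round(3))
sy=T([0,0,1.670],[[0,1,0]])[0]; print(sy)
Rt=tool([0,0,-1],-sy); print((R0.inv()*Rt).as_rotvec()); Rt2=tool([0,0,-1],sy); print((R0.inv()*Rt2).as_rotvec())
E
```

```text
[[ 520.4 -224.    38. ]
 [ 664.7 -209.6   38. ]
 [ 607.6 -368.    78. ]
 [ 586.9 -160.1   19. ]]
[[-0.     0.225 -0.974]
 [ 0.    -0.974 -0.225]
 [-1.    -0.     0.   ]]
[-0.99508335 -0.09904104  0.        ]
[-1.44319366e+00 -3.36570247e-04  3.89963576e-04]
[1.69839893e+00 4.03804370e-04 3.48515978e-04]
```

```bash
python3 - <<'E'
from h import *
Rt=tool([0,0,-1],[0.99508,0.09904,0])
s=plan([330,-210,340],Rt,16,0.028)
plan([520.4,-224,90],Rt,10,0.028,s)
E
```

```text
n 16 mm/row 28.6 deg/row 5.17 from [ 140.5 -608.8  222.4]
[[-0.0073,-0.0216,-0.0171],[-0.0902,-0.0000,0.0000],0.028],[[-0.0073,-0.0200,-0.0190],[-0.0902,-0.0000,0.0000],0.028],[[-0.0073,-0.0182,-0.0207],[-0.0902,-0.0000,0.0000],0.028],[[-0.0073,-0.0163,-0.0223],[-0.0902,-0.0000,0.0000],0.028],[[-0.0073,-0.0142,-0.0237],[-0.0902,-0.0000,0.0000],0.028],[[-0.0073,-0.0120,-0.0249],[-0.0902,-0.0000,0.0000],0.028],[[-0.0073,-0.0097,-0.0258],[-0.0902,-0.0000,0.0000],0.028],[[-0.0073,-0.0073,-0.0266],[-0.0902,-0.0000,0.0000],0.028],
[[-0.0073,-0.0049,-0.0272],[-0.0902,-0.0000,0.0000],0.028],[[-0.0073,-0.0024,-0.0275],[-0.0902,-0.0000,0.0000],0.028],[[-0.0073,0.0000,-0.0276],[-0.0902,-0.0000,0.0000],0.028],[[-0.0073,0.0025,-0.0275],[-0.0902,-0.0000,0.0000],0.028],[[-0.0073,0.0050,-0.0271],[-0.0902,-0.0000,0.0000],0.028],[[-0.0073,0.0074,-0.0266],[-0.0902,-0.0000,0.0000],0.028],[[-0.0073,0.0098,-0.0258],[-0.0902,-0.0000,0.0000],0.028],[[-0.0073,0.0121,-0.0248],[-0.0902,-0.0000,0.0000],0.028],

n 10 mm/row 31.5 deg/row 0.0 from [ 330. -210.  340.]
[[0.0250,0.0188,0.0033],[0.0000,0.0000,0.0000],0.028],[[0.0250,0.0188,0.0033],[0.0000,0.0000,0.0000],0.028],[[0.0250,0.0188,0.0033],[0.0000,0.0000,0.0000],0.028],[[0.0250,0.0188,0.0033],[0.0000,0.0000,0.0000],0.028],[[0.0250,0.0188,0.0033],[0.0000,0.0000,0.0000],0.028],[[0.0250,0.0188,0.0033],[0.0000,0.0000,0.0000],0.028],[[0.0250,0.0188,0.0033],[0.0000,0.0000,0.0000],0.028],[[0.0250,0.0188,0.0033],[0.0000,0.0000,0.0000],0.028],
[[0.0250,0.0188,0.0033],[0.0000,0.0000,0.0000],0.028],[[0.0250,0.0188,0.0033],[0.0000,0.0000,0.0000],0.028],
```

```bash
python3 -m crank '[[[-0.0073,-0.0216,-0.0171],[-0.0902,0,0],0.028],[[-0.0073,-0.02,-0.019],[-0.0902,0,0],0.028],[[-0.0073,-0.0182,-0.0207],[-0.0902,0,0],0.028],[[-0.0073,-0.0163,-0.0223],[-0.0902,0,0],0.028],[[-0.0073,-0.0142,-0.0237],[-0.0902,0,0],0.028],[[-0.0073,-0.012,-0.0249],[-0.0902,0,0],0.028],[[-0.0073,-0.0097,-0.0258],[-0.0902,0,0],0.028],[[-0.0073,-0.0073,-0.0266],[-0.0902,0,0],0.028]]'
python3 -m crank '[[[-0.0073,-0.0049,-0.0272],[-0.0902,0,0],0.028],[[-0.0073,-0.0024,-0.0275],[-0.0902,0,0],0.028],[[-0.0073,0,-0.0276],[-0.0902,0,0],0.028],[[-0.0073,0.0025,-0.0275],[-0.0902,0,0],0.028],[[-0.0073,0.005,-0.0271],[-0.0902,0,0],0.028],[[-0.0073,0.0074,-0.0266],[-0.0902,0,0],0.028],[[-0.0073,0.0098,-0.0258],[-0.0902,0,0],0.028],[[-0.0073,0.0121,-0.0248],[-0.0902,0,0],0.028]]'
python3 - <<'E'
from h import *
o=ctrl.get_obs(); print(o["t"],o["qpos"].round(4),o["width"]); print(Ro.from_rotvec(o["orientation"]).as_matrix().round(3))
Rt=tool([0,0,-1],[0.99508,0.09904,0])
plan([520.4,-224,90],Rt,10,0.028)
E
```

```text
t: 0.97
ee_pos: [235.5, -408.3, 281.4]
orientation: [1.648, 0.85, -1.648]
ft_force: [0.2, 0.0, 0.5]
width: 37.9
t: 1.63
ee_pos: [330.2, -208.8, 340.0]
orientation: [1.133, 1.256, -1.132]
ft_force: [0.5, -0.4, 0.4]
width: 28.6
1.6333 [-0.5944 -0.083   1.9687  0.      1.2553 -0.6978] 28.645403735946708
[[ 0.001  0.995  0.103]
 [-0.     0.103 -0.995]
 [-1.     0.     0.   ]]
n 10 mm/row 31.4 deg/row 0.02 from [ 330.2 -208.8  340. ]
[[0.0250,0.0187,0.0035],[0.0004,0.0000,-0.0000],0.028],[[0.0250,0.0187,0.0035],[0.0004,0.0000,-0.0000],0.028],[[0.0250,0.0188,0.0034],[0.0004,0.0000,-0.0000],0.028],[[0.0250,0.0188,0.0034],[0.0004,0.0000,-0.0000],0.028],[[0.0250,0.0188,0.0034],[0.0004,0.0000,-0.0000],0.028],[[0.0250,0.0188,0.0034],[0.0004,0.0000,-0.0000],0.028],[[0.0250,0.0188,0.0034],[0.0004,0.0000,-0.0000],0.028],[[0.0250,0.0188,0.0034],[0.0004,0.0000,-0.0000],0.028],
[[0.0250,0.0188,0.0034],[0.0004,0.0000,-0.0000],0.028],[[0.0250,0.0188,0.0034],[0.0004,0.0000,-0.0000],0.028],
```

```bash
python3 -m crank '[[[0.0312,0.0234,0.0043],[0.0005,0,0],0.026],[[0.0312,0.0234,0.0043],[0.0005,0,0],0.026],[[0.0312,0.0234,0.0043],[0.0005,0,0],0.026],[[0.0312,0.0234,0.0043],[0.0005,0,0],0.026],[[0.0312,0.0234,0.0043],[0.0005,0,0],0.026],[[0.0312,0.0234,0.0043],[0.0005,0,0],0.026],[[0.0312,0.0234,0.0043],[0.0005,0,0],0.026],[[0.0312,0.0234,0.0043],[0.0005,0,0],0.026]]'
python3 - <<'E'
from h import *
o=ctrl.get_obs(); print(o["qpos"].round(4))
p=[598,-271.5,1.670]
for n,b in (("top",(280,130,400,230)),("scene",(90,140,240,260))):
    d=cam(n); crop(d,*b,f"pics/g1{n}.png",wire(d,p,SC)[:2]+wire(d,p,[((50,72.5,45),(60,72.5,45)),((55,67,45),(55,78,45))]))
E
```

```text
t: 2.3
ee_pos: [520.8, -226.1, 88.2]
orientation: [1.139, 1.253, -1.139]
ft_force: [0.3, 0.1, -0.5]
width: 25.8
[-0.4306  0.5285  1.8388  0.      0.7741 -0.5258]
```

View pics/g1scene.png

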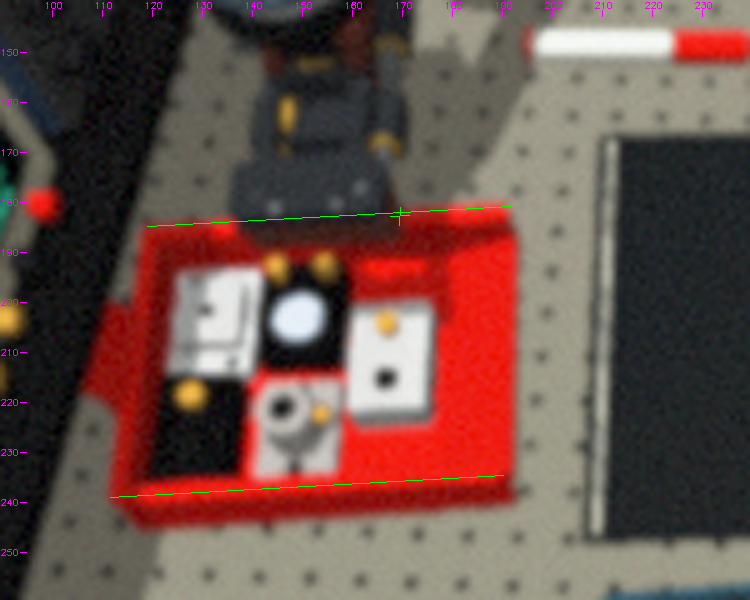

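View pics/g1top.png

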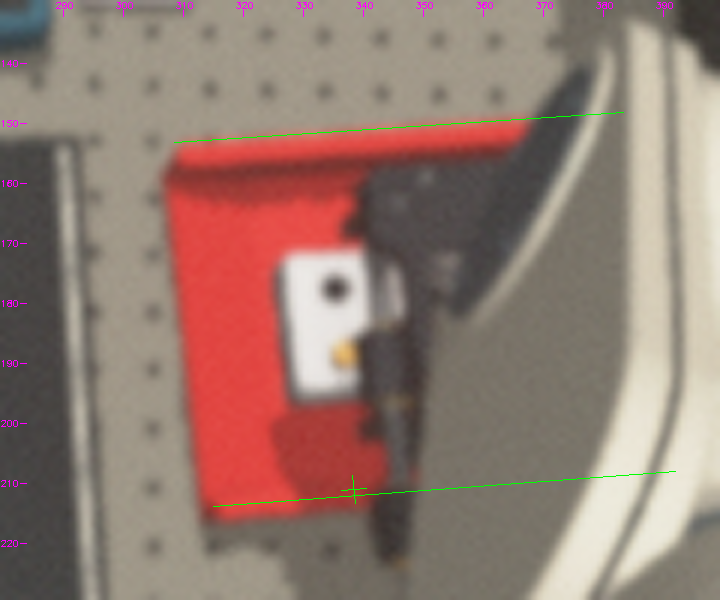

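```bash
python3 -m crank '[[[0.0098,-0.0002,-0.0003],[0,0,0],0.026],[[0.0098,-0.0002,-0.0003],[0,0,0],0.026],[[0.0098,-0.0002,-0.0003],[0,0,0],0.026],[[0.0098,-0.0002,-0.0003],[0,0,0],0.026],[[0.0098,-0.0002,-0.0003],[0,0,0],0.026],[[0.0098,0,-0.0003],[0,0,0],0.026],[[0.0098,0,0],[0,0,0],0.026],[[0,0,0],[0,0,0],0.026]]'
```

```text
t: 3.07
ee_pos: [517.3, -224.0, 19.5]
orientation: [1.139, 1.255, -1.14]
ft_force: [-0.3, 0.1, -0.1]
width: 25.8
```

```bash
python3 -m crank '[[[0,0,0],[0,0,0],0.0],[[0,0,0],[0,0,0],0.0],[[0,0,0],[0,0,0],0.0],[[0,0,0],[0,0,0],0.0],[[0,0,0],[0,0,0],0.0],[[0,0,0],[0,0,0],0.0],[[0,0,0],[0,0,0],0.0],[[0,0,0],[0,0,0],0.0]]'; python3 - <<'E'
from h import *
p=[598,-271.5,1.670]
for n,b in (("top",(280,130,400,230)),("scene",(90,140,240,260))):
    d=cam(n); crop(d,*b,f"pics/g2{n}.png",wire(d,p,SC)[:2])
E
```

```text
t: 3.73
ee_pos: [518.9, -224.6, 21.6]
orientation: [1.139, 1.252, -1.138]
ft_force: [2.4, 0.5, 3.0]
width: 10.0
```

View pics/g2scene.png

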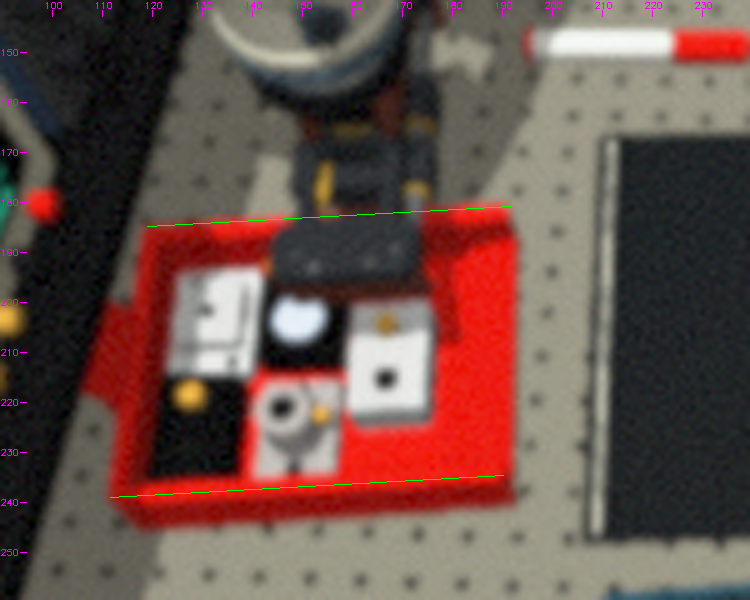

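```bash
python3 -m crank '[[[0,0,-0.003],[0,0,0],0.0],[[0,-0.0005,-0.006],[0,0,0],0.0],[[0,-0.0008,-0.009],[0,0,0],0.0],[[0,-0.001,-0.011],[0,0,0],0.0],[[0,-0.001,-0.011],[0,0,0],0.0],[[0,-0.001,-0.011],[0,0,0],0.0],[[0,-0.001,-0.011],[0,0,0],0.0],[[0,-0.001,-0.011],[0,0,0],0.0]]'; python3 - <<'E'
from h import *
for n,b in (("top",(200,130,400,280)),("scene",(90,140,290,290))):
    d=cam(n); crop(d,*b,f"pics/g3{n}.png")
E
```

```text
t: 4.5
ee_pos: [505.4, -151.4, 21.6]
orientation: [1.139, 1.252, -1.138]
ft_force: [1.1, -4.3, 4.3]
width: 9.7
```

View pics/g3scene.png

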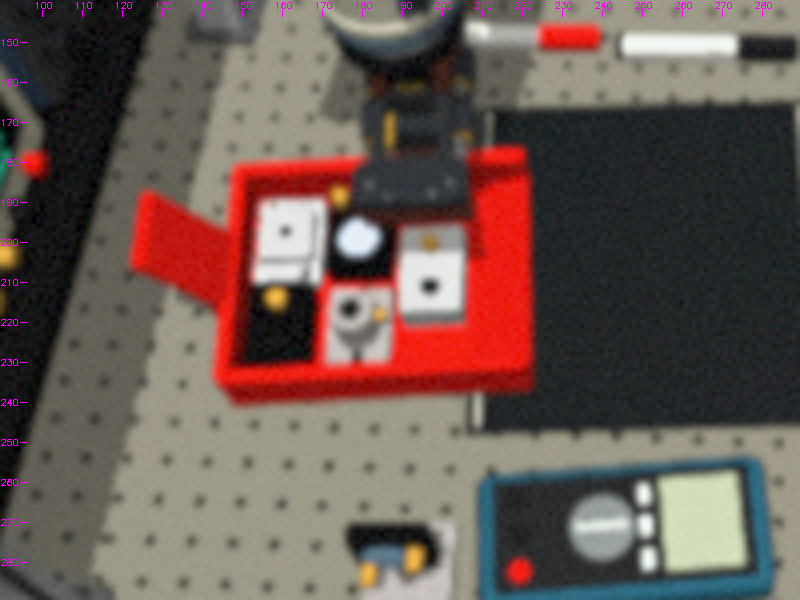

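```bash
python3 -m crank '[[[0,-0.0009,-0.013],[0,0,0],0.0],[[0,-0.0009,-0.013],[0,0,0],0.0],[[0,-0.0009,-0.013],[0,0,0],0.0],[[0,-0.0009,-0.013],[0,0,0],0.0],[[0,-0.0009,-0.013],[0,0,0],0.0],[[0,-0.0009,-0.013],[0,0,0],0.0],[[0,-0.0009,-0.013],[0,0,0],0.0],[[0,-0.0009,-0.013],[0,0,0],0.0]]'; python3 -m crank '[[[0,-0.0009,-0.013],[0,0,0],0.0],[[0,-0.0009,-0.013],[0,0,0],0.0],[[0,-0.0009,-0.013],[0,0,0],0.0],[[0,-0.0009,-0.013],[0,0,0],0.0],[[0,-0.0009,-0.01],[0,0,0],0.0],[[0,-0.0009,-0.008],[0,0,0],0.0],[[0,-0.0009,-0.005],[0,0,0],0.0],[[0,-0.0009,-0.002],[0,0,0],0.0]]'; 
python3 -m crank '[[[0.001,0,0],[0,0,0],0.0],[[0.001,0,0],[0,0,0],0.0],[[0,0,0],[0,0,0],0.026],[[0,0,0],[0,0,0],0.026],[[0,0,0],[0,0,0],0.026],[[0,0,0],[0,0,0],0.026],[[0,0,0],[0,0,0],0.026],[[0,0,0],[0,0,0],0.026]]'
python3 - <<'E'
from h import *
for n,b in (("top",(200,130,400,280)),("scene",(150,120,350,270))):
    d=cam(n); crop(d,*b,f"pics/g4{n}.png")
o=ctrl.get_obs(); print(o["qpos"].round(4))
E
```

```text
t: 5.27
ee_pos: [488.0, -48.3, 21.6]
orientation: [1.139, 1.252, -1.138]
ft_force: [2.0, -5.3, 5.9]
width: 9.7
t: 5.93
ee_pos: [473.4, 27.8, 21.6]
orientation: [1.138, 1.253, -1.137]
ft_force: [3.2, -5.0, 5.4]
width: 9.8
t: 6.6
ee_pos: [473.2, 26.6, 19.0]
orientation: [1.138, 1.254, -1.139]
ft_force: [0.2, 0.1, 0.7]
width: 25.9
[ 3.0700e-02  5.6420e-01  2.0585e+00  1.0000e-04  5.1940e-01 -6.4500e-02]
```

View pics/g4scene.png

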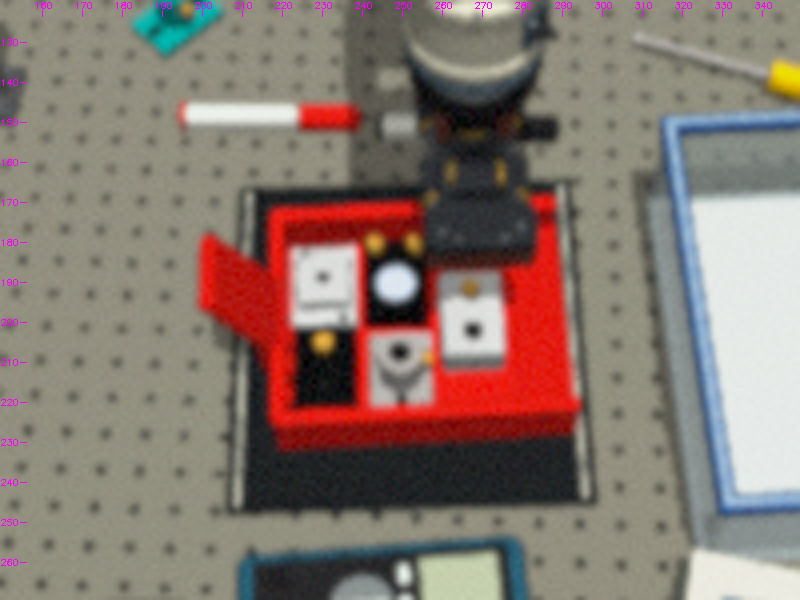

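```bash
python3 -m crank '[[[-0.015,0,0],[0,0,0],0.026],[[-0.03,0,0],[0,0,0],0.026],[[-0.035,0,0],[0,0,0],0.04],[[-0.035,0,0.0],[0,0,0],0.04],[[-0.035,0,0.02],[0,0,0],0.04],[[-0.035,0,0.03],[0,0,0],0.04],[[-0.035,0,0.03],[0,0,0],0.04],[[-0.03,0,0.035],[0,0,0],0.04]]'; 
python3 - <<'E'
from h import *
for n,b in (("top",(200,130,350,250)),("scene",(190,150,310,245))):
    d=cam(n); crop(d,*b,f"pics/g5{n}.png")
o=ctrl.get_obs(); print(o["qpos"].round(4))
E
```

```text
t: 7.37
ee_pos: [483.8, -79.6, 262.1]
orientation: [1.139, 1.252, -1.137]
ft_force: [1.3, -0.4, 0.6]
width: 40.2
[-1.9160e-01  1.7270e-01  1.8792e+00 -9.0000e-04  1.0802e+00 -2.8290e-01]
```

View pics/g5scene.png

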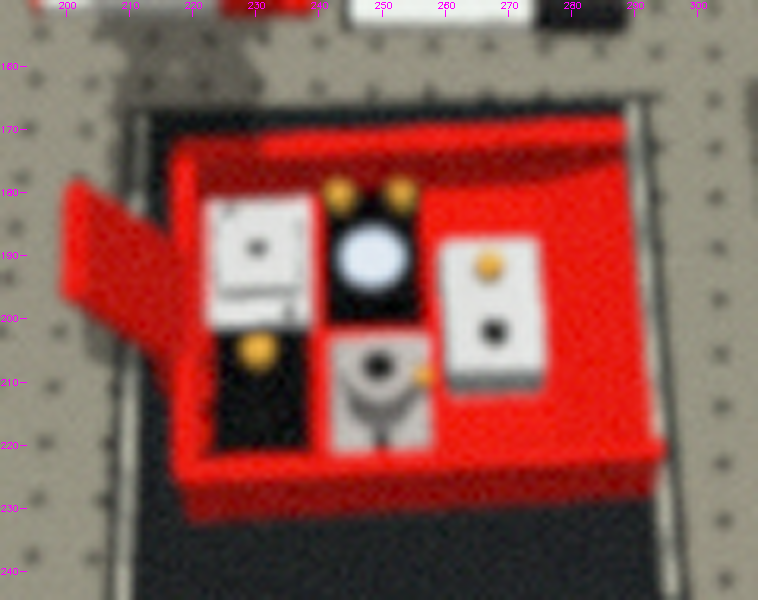

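View pics/g5top.png

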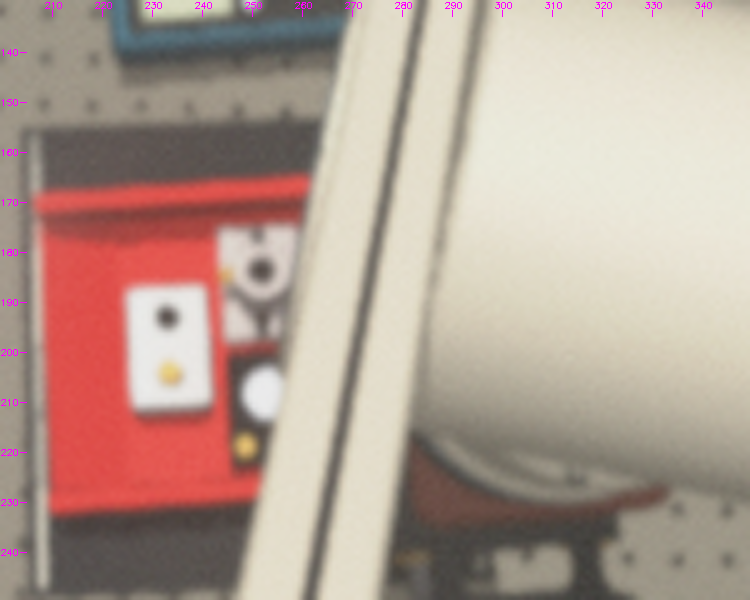

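```bash
python3 - <<'E'
from h import *
t=cam("top"); s=cam("scene"); A=np.array
obs=[(s,A([217,171.5]),(-75,75,45)),(s,A([288.5,167.5]),(112,75,45)),(s,A([295,219.5]),(112,-75,45)),(s,A([217,226]),(-75,-75,45)),
(t,A([207.3,168.5]),(112,-75,45)),(t,A([210.5,232]),(112,75,45))]
p,r=fit(obs,[552,-20,1.67]); print(p,r)
crop(s,190,150,310,245,"pics/g6s.png",wire(s,p,SC)); crop(t,200,130,350,250,"pics/g6t.png",wire(t,p,SC))
# planar kinematics fit
Q=np.array([[-1.363,.42384,1.63069,0,1.0886,-.019],[-.5944,-.083,1.9687,0,1.2553,-.6978],[-.4306,.5285,1.8388,0,.7741,-.5258],[.0307,.5642,2.0585,0,.5194,-.0645],[-.1916,.1727,1.8792,0,1.0802,-.2829]])
P=np.array([[140.5,-608.7,222.4],[330.2,-208.8,340],[520.8,-226.1,88.2],[473.2,26.6,19],[483.8,-79.6,262.1]])
r=np.sqrt((P[:,:2]**2).sum(1)-144)
M=[];b=[]
for q,pp,rr in zip(Q,P,r):
    a2,a3=q[1],q[1]+q[2]
    M+= [[np.sin(a2),np.sin(a3),np.cos(a3),1,0],[np.cos(a2),np.cos(a3),-np.sin(a3),0,1]]; b+=[rr,pp[2]]
x,res,*_=np.linalg.lstsq(np.array(M),np.array(b),rcond=None); print(x, (np.array(M)@x-b).round(1))
E
```

```text
[550.71990184 -23.08333652   1.67345243] [[-0.4  0.6]
 [-0.6  0.4]
 [-0.8  0.3]
 [ 0.4 -1.5]
 [-0.9  0.9]
 [-0.4 -0.6]]
[5.62186634e+02 4.84353661e+02 7.76060437e+01 5.45103458e-01
 2.99404828e+00] [-0.1 -0.9 -0.1 -0.6 -0.4 -0.3  0.2 -0.   0.5  1.8]
```

View pics/g6s.png

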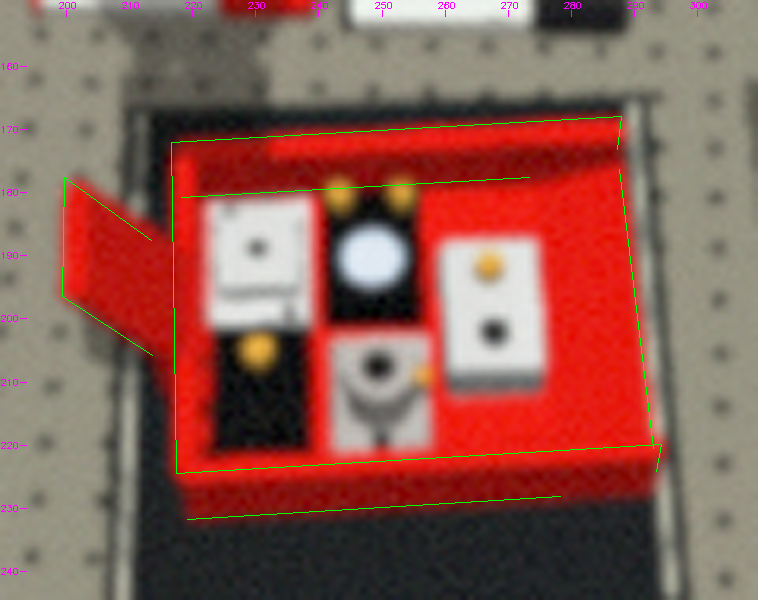

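```bash
cat >> h.py <<'E'
D=[330.,0.]
def fk(q,d=None,s4=1,lat=12.0,off=0.0):
    d=D[0] if d is None else d
    a=q[1]+q[2]; Rz=Ro.from_euler('z',q[0])
    w=np.array([562.2*np.sin(q[1])+484.35*np.sin(a)+77.6*np.cos(a), lat, 3+d+562.2*np.cos(q[1])+484.35*np.cos(a)-77.6*np.sin(a)])
    R=Rz*Ro.from_euler('y',a)*Ro.from_euler('z',s4*q[3])*Ro.from_euler('y',q[4])*Ro.from_euler('z',q[5])
    m=R.as_matrix(); x=m[:,2]; y=-m[:,0]
    return Rz.apply(w)+d*x, Ro.from_matrix(np.c_[x,y,np.cross(x,y)])
LO=np.array([-3,-.9,.09,-1.31,.11,-2.54]);HI=np.array([3,2.11,2.58,4.45,2.69,2.54])
def ik(p,R,q0,**k):
    from scipy.optimize import least_squares
    def f(q):
        P,RR=fk(q,**k); return np.r_[(P-p)/100,(RR.inv()*R).as_rotvec()]
    r=least_squares(f,np.clip(q0,LO+1e-3,HI-1e-3),bounds=(LO,HI)); return r.x,np.abs(r.fun).max()
def scoopR(yaw,tilt): return Ro.from_euler('z',yaw)*Ro.from_euler('y',tilt)
def grasp(mid,yaw,tilt,sgn=-1,ref=(0,0,0)):
    """tool pose when holding scoop; mid=world pos of local point ref"""
    R=scoopR(yaw,tilt); c=np.array([-97,0,78.]); tx=np.array([.5,0,-.8660254]); 
    tcp=np.array(mid,float)+R.apply(c+18.7*tx-np.array(ref,float))
    return tcp, tool(R.apply(tx),R.apply(sgn*np.array([.8660254,0,.5])))
E
python3 - <<'E'
from h import *
o=ctrl.get_obs(); print(fk(o["qpos"])[0],o["ee_pos"],(fk(o["qpos"])[1].inv()*Ro.from_rotvec(o["orientation"])).as_rotvec())
for d in (250,330,400):
  for s4 in (1,-1):
   for sgn in (-1,1):
    q=np.array([-.2,.3,1.9,0.3*s4,1,1.2 if sgn<0 else -1.8]); out=[]
    q,e=ik(*grasp([550.7,-23.1,0],1.673,0,sgn),q,d=d,s4=s4); out.append((q.round(2),round(e,3)))
    for k in range(0,8):
        th=np.radians(10*k); lip=np.array([560,190,170])
        q,e=ik(*grasp(lip,1.65,th,sgn,(112,0,19)),q,d=d,s4=s4)
        if k in(0,3,5,7): out.append((k*10,q.round(2),round(e,3)))
    print(d,s4,sgn,*out,sep="\n   ")
E
```

```text
[483.11924687 -79.29930362 259.43852933] [483.7565993  -79.52741512 259.90909199] [-4.99600361e-16 -2.22044605e-16  4.44089210e-16]
250
   1
   -1
   (array([-0.41,  0.68,  1.73,  0.52,  1.07,  0.73]), np.float64(0.0))
   (0, array([-0.24,  0.44,  1.72,  0.53,  1.22,  1.  ]), np.float64(0.0))
   (30, array([0.05, 0.26, 1.66, 0.  , 1.22, 1.54]), np.float64(0.0))
   (50, array([ 0.29,  0.26,  1.59, -0.35,  1.37,  1.87]), np.float64(0.0))
   (70, array([ 0.51,  0.36,  1.51, -0.62,  1.6 ,  2.09]), np.float64(0.0))
250
   1
   1
   (array([-0.41,  0.68,  1.73,  0.52,  1.07, -2.41]), np.float64(0.0))
   (0, array([-0.24,  0.44,  1.72,  0.53,  1.22, -2.14]), np.float64(0.0))
   (30, array([ 0.05,  0.26,  1.66,  0.  ,  1.22, -1.6 ]), np.float64(0.0))
   (50, array([ 0.29,  0.26,  1.59, -0.35,  1.37, -1.28]), np.float64(0.0))
   (70, array([ 0.51,  0.36,  1.51, -0.62,  1.6 , -1.05]), np.float64(0.0))
250
   -1
   -1
   (array([-0.41,  0.68,  1.73, -0.52,  1.07,  0.73]), np.float64(0.0))
   (0, array([-0.24,  0.44,  1.72, -0.53,  1.22,  1.  ]), np.float64(0.0))
   (30, array([ 0.05,  0.26,  1.
[... 2957 characters left out ...]
), np.float64(0.0))
   (0, array([-0.36,  0.5 ,  1.67, -0.5 ,  1.25,  0.91]), np.float64(0.0))
   (30, array([ 0.05,  0.26,  1.66, -0.  ,  1.22,  1.54]), np.float64(0.0))
   (50, array([0.37, 0.29, 1.57, 0.34, 1.39, 1.95]), np.float64(0.0))
   (70, array([0.64, 0.46, 1.43, 0.58, 1.65, 2.21]), np.float64(0.0))
400
   -1
   1
   (array([-0.51,  0.75,  1.64, -0.47,  1.12, -2.47]), np.float64(0.0))
   (0, array([-0.36,  0.5 ,  1.67, -0.5 ,  1.25, -2.23]), np.float64(0.0))
   (30, array([ 0.05,  0.26,  1.66, -0.  ,  1.22, -1.6 ]), np.float64(0.0))
   (50, array([ 0.37,  0.29,  1.57,  0.34,  1.39, -1.2 ]), np.float64(0.0))
   (70, array([ 0.64,  0.46,  1.43,  0.58,  1.65, -0.94]), np.float64(0.0))
```

```bash
python3 - <<'E'
from h import *
p,R=grasp([550.7,-23.1,0],1.673,0); print(p,R.as_matrix().round(3))
pre=p-130*R.as_matrix()[:,0]; print(pre)
plan(pre,R,16,0.04)
E
```

```text
[ 559.64256457 -110.29262032   61.80532502] [[-0.051  0.088 -0.995]
 [ 0.497 -0.862 -0.102]
 [-0.866 -0.5   -0.   ]]
[ 566.27424396 -174.95343424  174.38862739]
n 16 mm/row 9.5 deg/row 5.84 from [483.8 -79.5 259.9]
[[0.0054,0.0046,0.0064],[0.0952,0.0254,-0.0258],0.040],[[0.0051,0.0053,0.0061],[0.0952,0.0254,-0.0258],0.040],[[0.0048,0.0060,0.0057],[0.0952,0.0254,-0.0258],0.040],[[0.0045,0.0066,0.0052],[0.0952,0.0254,-0.0258],0.040],[[0.0042,0.0072,0.0046],[0.0952,0.0254,-0.0258],0.040],[[0.0039,0.0077,0.0040],[0.0952,0.0254,-0.0258],0.040],[[0.0036,0.0082,0.0034],[0.0952,0.0254,-0.0258],0.040],[[0.0033,0.0085,0.0027],[0.0952,0.0254,-0.0258],0.040],
[[0.0030,0.0088,0.0019],[0.0952,0.0254,-0.0258],0.040],[[0.0027,0.0091,0.0011],[0.0952,0.0254,-0.0258],0.040],[[0.0025,0.0092,0.0003],[0.0952,0.0254,-0.0258],0.040],[[0.0022,0.0092,-0.0005],[0.0952,0.0254,-0.0258],0.040],[[0.0020,0.0092,-0.0013],[0.0952,0.0254,-0.0258],0.040],[[0.0018,0.0091,-0.0021],[0.0952,0.0254,-0.0258],0.040],[[0.0017,0.0089,-0.0030],[0.0952,0.0254,-0.0258],0.040],[[0.0015,0.0086,-0.0038],[0.0952,0.0254,-0.0258],0.040],
```

```bash
python3 -m crank '[[[0.0054,0.0046,0.0064],[0.0952,0.0254,-0.0258],0.04],[[0.0051,0.0053,0.0061],[0.0952,0.0254,-0.0258],0.04],[[0.0048,0.006,0.0057],[0.0952,0.0254,-0.0258],0.04],[[0.0045,0.0066,0.0052],[0.0952,0.0254,-0.0258],0.04],[[0.0042,0.0072,0.0046],[0.0952,0.0254,-0.0258],0.04],[[0.0039,0.0077,0.004],[0.0952,0.0254,-0.0258],0.04],[[0.0036,0.0082,0.0034],[0.0952,0.0254,-0.0258],0.04],[[0.0033,0.0085,0.0027],[0.0952,0.0254,-0.0258],0.04]]'
python3 - <<'E'
from h import *
from scipy.optimize import least_squares
o=ctrl.get_obs(); print(o["qpos"].round(3))
for s4 in (1,-1):
  r=least_squares(lambda v: fk(o["qpos"],d=v[0],s4=s4,lat=v[1])[0]-o["ee_pos"],[330,12.]); print(s4,r.x,r.fun,(fk(o["qpos"],s4=s4)[1].inv()*Ro.from_rotvec(o["orientation"])).as_rotvec())
d=cam("scene"); crop(d,0,0,512,384,"pics/g7.png")
E
```

```text
t: 8.23
ee_pos: [524.2, -125.0, 214.1]
orientation: [1.743, 1.128, -1.78]
ft_force: [-0.2, 0.7, -0.1]
width: 40.1
[-0.361  0.414  1.699  0.192  1.257  0.234]
1 [306.03831265  12.55580091] [-0.09349636  0.03530375 -0.5295934 ] [ 3.88578059e-16 -8.32667268e-17 -2.77555756e-16]
-1 [306.03831266 123.88003895] [-0.09349636  0.03530374 -0.5295934 ] [ 0.11878646  0.3560591  -0.08477966]
```

View pics/g7.png

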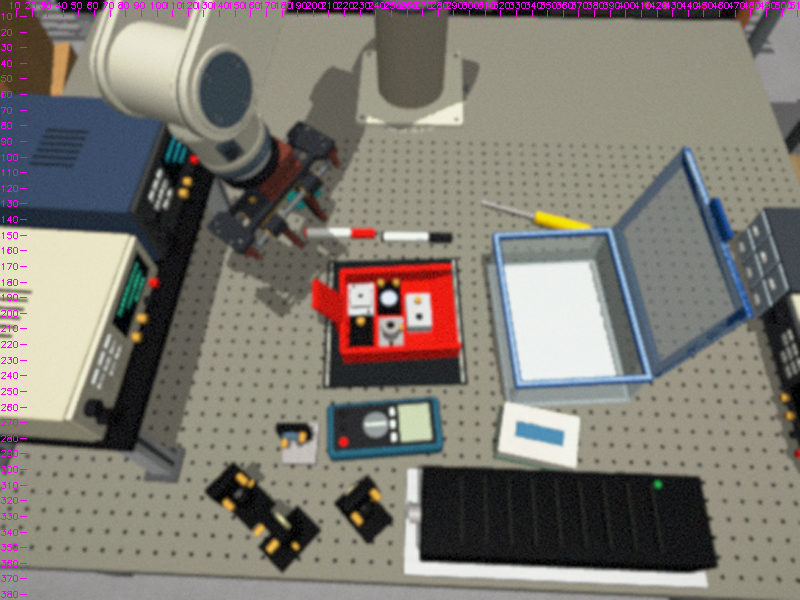

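```bash
python3 - <<'E'
from h import *
p,R=grasp([550.7,-23.1,0],1.673,0)
pre=p-110*R.as_matrix()[:,0]; print(pre)
plan(pre,R,8,0.04)
E
```

```text
[ 565.25398559 -165.00561671  157.06811933]
n 8 mm/row 9.9 deg/row 5.76 from [ 524.7 -126.5  212.9]
[[0.0048,0.0086,0.0012],[0.0939,0.0258,-0.0250],0.040],[[0.0045,0.0088,0.0005],[0.0939,0.0258,-0.0250],0.040],[[0.0043,0.0089,-0.0002],[0.0939,0.0258,-0.0250],0.040],[[0.0041,0.0089,-0.0010],[0.0939,0.0258,-0.0250],0.040],[[0.0039,0.0089,-0.0017],[0.0939,0.0258,-0.0250],0.040],[[0.0038,0.0088,-0.0024],[0.0939,0.0258,-0.0250],0.040],[[0.0036,0.0086,-0.0032],[0.0939,0.0258,-0.0250],0.040],[[0.0035,0.0084,-0.0039],[0.0939,0.0258,-0.0250],0.040],
```

```bash
python3 -m crank '[[[0.0048,0.0086,0.0012],[0.0939,0.0258,-0.025],0.04],[[0.0045,0.0088,0.0005],[0.0939,0.0258,-0.025],0.04],[[0.0043,0.0089,-0.0002],[0.0939,0.0258,-0.025],0.04],[[0.0041,0.0089,-0.001],[0.0939,0.0258,-0.025],0.04],[[0.0039,0.0089,-0.0017],[0.0939,0.0258,-0.025],0.04],[[0.0038,0.0088,-0.0024],[0.0939,0.0258,-0.025],0.04],[[0.0036,0.0086,-0.0032],[0.0939,0.0258,-0.025],0.04],[[0.0035,0.0084,-0.0039],[0.0939,0.0258,-0.025],0.04]]'
python3 - <<'E'
from h import *
p,R=grasp([550.7,-23.1,0],1.673,0)
plan(p,R,16,0.04)
d=cam("scene"); crop(d,0,0,300,225,"pics/g8.png")
d=cam("top"); crop(d,200,80,500,305,"pics/g8t.png")
E
```

```text
t: 8.95
ee_pos: [565.8, -163.2, 159.3]
orientation: [-1.941, -0.635, 1.992]
ft_force: [0.2, 0.5, 0.5]
width: 40.2
n 16 mm/row 6.9 deg/row 0.03 from [ 565.8 -163.2  159.3]
[[0.0069,0.0002,0.0000],[0.0006,0.0001,-0.0001],0.040],[[0.0069,0.0002,0.0000],[0.0006,0.0001,-0.0001],0.040],[[0.0069,0.0002,0.0000],[0.0006,0.0001,-0.0001],0.040],[[0.0069,0.0002,0.0000],[0.0006,0.0001,-0.0001],0.040],[[0.0069,0.0002,0.0000],[0.0006,0.0001,-0.0001],0.040],[[0.0069,0.0002,0.0000],[0.0006,0.0001,-0.0001],0.040],[[0.0069,0.0002,0.0000],[0.0006,0.0001,-0.0001],0.040],[[0.0069,0.0002,0.0000],[0.0006,0.0001,-0.0001],0.040],
[[0.0069,0.0002,0.0000],[0.0006,0.0001,-0.0001],0.040],[[0.0069,0.0002,0.0000],[0.0006,0.0001,-0.0001],0.040],[[0.0069,0.0002,0.0000],[0.0006,0.0001,-0.0001],0.040],[[0.0069,0.0002,0.0000],[0.0006,0.0001,-0.0001],0.040],[[0.0069,0.0002,0.0000],[0.0006,0.0001,-0.0001],0.040],[[0.0069,0.0002,0.0000],[0.0006,0.0001,-0.0001],0.040],[[0.0069,0.0002,0.0000],[0.0006,0.0001,-0.0001],0.040],[[0.0069,0.0002,0.0000],[0.0006,0.0001,-0.0001],0.040],
```

View pics/g8.png

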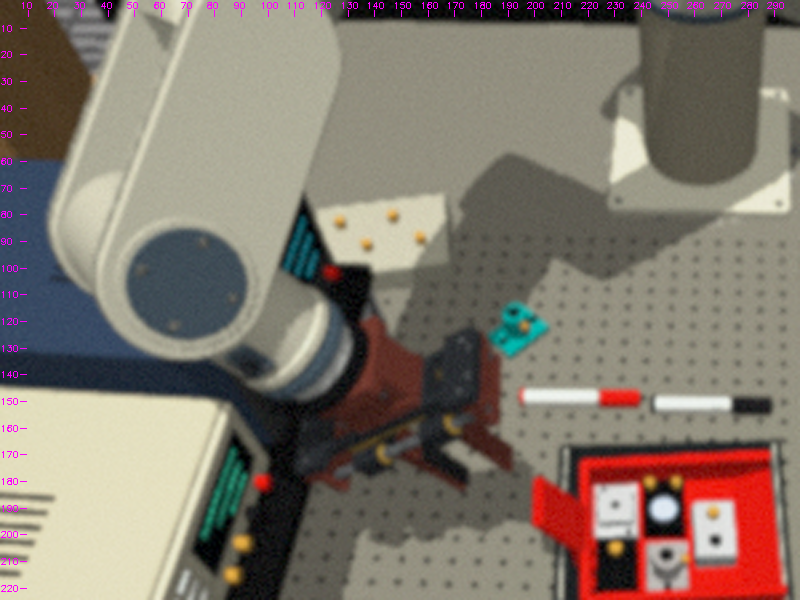

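View pics/g8t.png

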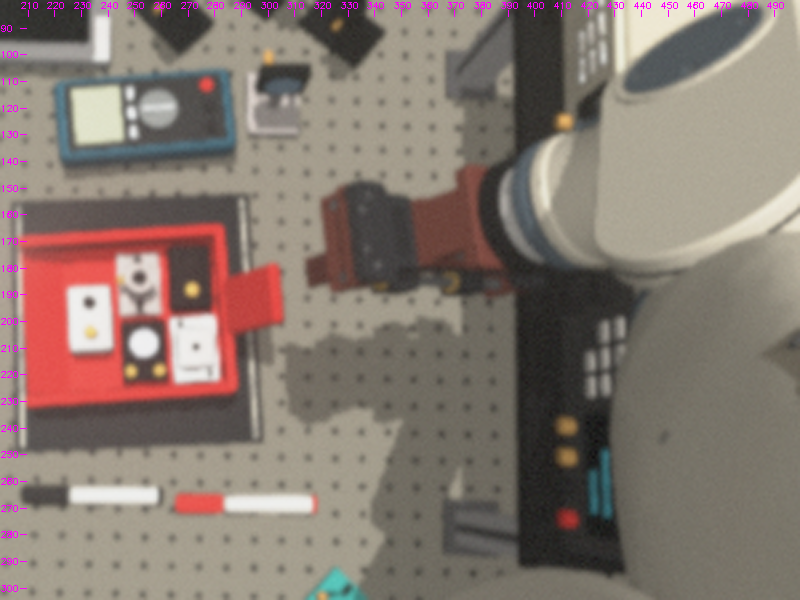

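```bash
cat >> h.py <<'E'
D[0]=306.0
def wrist(q):
    a=q[1]+q[2]; Rz=Ro.from_euler('z',q[0]); p,R=fk(q); 
    m=(Rz*Ro.from_euler('y',a)*Ro.from_euler('z',q[3])).as_matrix()
    return p-306*R.as_matrix()[:,0], m[:,1], m[:,2]
E
python3 - <<'E'
from h import *
q0=ctrl.get_obs()["qpos"]
p,R=grasp([550.7,-23.1,0],1.673,0)
for back in (110,60,30,0,-0):
    q,e=ik(p-back*R.as_matrix()[:,0],R,q0); w,ax,f=wrist(q); print(back,q.round(2),e.round(4),w.round(0),ax.round(2),f.round(2))
    # cylinder pts
    u=np.cross(ax,[0,0,1]);u/=np.linalg.norm(u);v=np.cross(ax,u)
    C=np.array([w+h*ax+60*(np.cos(t)*u+np.sin(t)*v) for h in np.linspace(-80,80,17) for t in np.linspace(0,6.28,72)])
    m=C[:,1]+0.045*(C[:,0]-583)<-322; print("   min z past instr. front:",C[m,2].min().round(0) if m.any() else None)
E
```

```text
110 [-0.52  0.6   1.61  0.44  1.29  0.75] 0.0 [ 581. -317.  422.] [0.67 0.66 0.34] [ 0.7  -0.4  -0.59]
   min z past instr. front: 338.0
60 [-0.49  0.64  1.65  0.46  1.19  0.73] 0.0 [ 578. -292.  379.] [0.68 0.65 0.33] [ 0.66 -0.35 -0.66]
   min z past instr. front: 295.0
30 [-0.47  0.67  1.68  0.48  1.14  0.72] 0.0 [ 577. -277.  353.] [0.69 0.64 0.33] [ 0.63 -0.32 -0.7 ]
   min z past instr. front: 270.0
0 [-0.45  0.7   1.7   0.5   1.09  0.7 ] 0.0 [ 575. -262.  327.] [0.7  0.64 0.32] [ 0.61 -0.29 -0.74]
   min z past instr. front: 251.0
0 [-0.45  0.7   1.7   0.5   1.09  0.7 ] 0.0 [ 575. -262.  327.] [0.7  0.64 0.32] [ 0.61 -0.29 -0.74]
   min z past instr. front: 251.0
```

```bash
python3 - <<'E'
from h import *
t=cam("top"); s=cam("scene")
for z in (293,270,240,168): print(z,unp(t,[[692*.64,275*.64],[692*.64,460*.64],[682*.64,75*.64],[685*.64,270*.64]],z).round(0).tolist())
for z in (293,270,240,168): print("scene corner",z,unp(s,[[170*.64,102*.64],[135*.64,236*.64]],z).round(0).tolist())
q=ctrl.get_obs()["qpos"]; w,ax,f=wrist(q); print(w,ax)
u=np.cross(ax,[0,0,1]);u/=np.linalg.norm(u);v=np.cross(ax,u)
L=[]
for h in (-80,-60,60,80):
    c=[w+h*ax+55*(np.cos(a)*u+np.sin(a)*v) for a in np.linspace(0,2*np.pi,25)]
    L+=list(zip(c[:-1],c[1:]))
for d,b,fn in ((s,(0,0,200,150),"pics/w1s.png"),(t,(330,80,512,216),"pics/w1t.png")):
    crop(d,*b,fn,[tuple(proj(d,l)) for l in L])
E
```

```text
293 [[554.0, -340.0, 293.0], [357.0, -326.0, 293.0], [794.0, -344.0, 293.0], [559.0, -332.0, 293.0]]
270 [[559.0, -353.0, 270.0], [355.0, -339.0, 270.0], [809.0, -358.0, 270.0], [565.0, -345.0, 270.0]]
240 [[567.0, -370.0, 240.0], [352.0, -355.0, 240.0], [829.0, -375.0, 240.0], [573.0, -362.0, 240.0]]
168 [[584.0, -412.0, 168.0], [345.0, -395.0, 168.0], [876.0, -418.0, 168.0], [591.0, -403.0, 168.0]]
scene corner 293 [[368.0, -331.0, 293.0], [599.0, -321.0, 293.0]]
scene corner 270 [[343.0, -345.0, 270.0], [583.0, -334.0, 270.0]]
scene corner 240 [[311.0, -363.0, 240.0], [562.0, -352.0, 240.0]]
scene corner 168 [[234.0, -406.0, 168.0], [513.0, -394.0, 168.0]]
[ 580.96113856 -316.08857027  425.0387388 ] [0.66399731 0.66634929 0.33924357]
```

View pics/w1s.png

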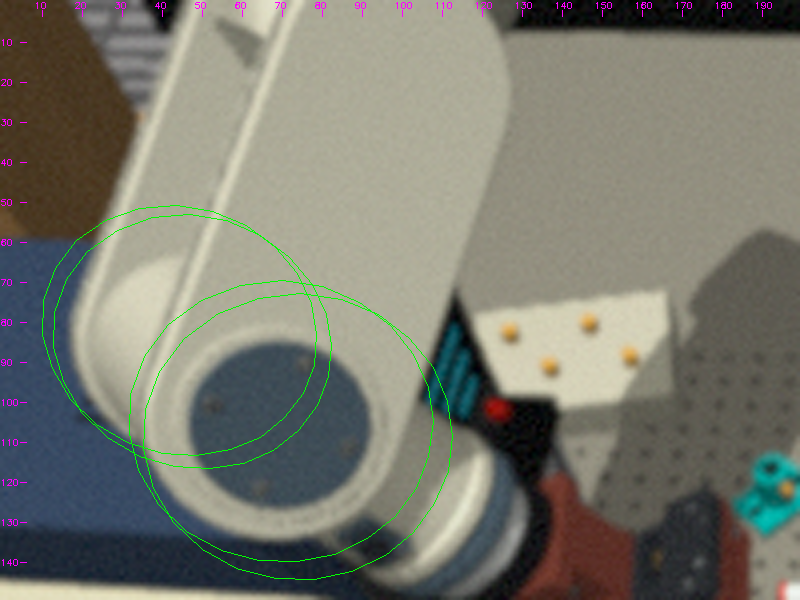

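View pics/w1t.png

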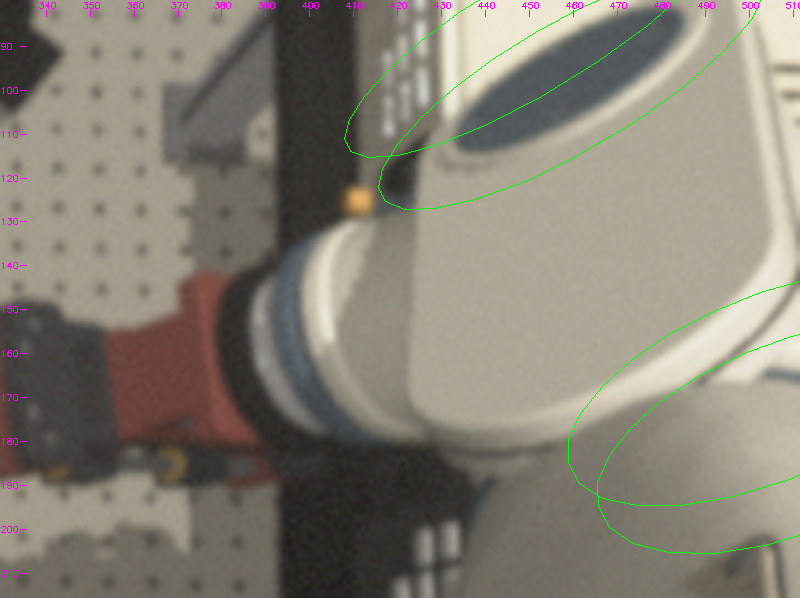

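```bash
cat >> h.py <<'E'
def tri(d1,uv1,d2,uv2):
    def ray(d,uv):
        R=cv2.Rodrigues(np.array(d["rvec"],float))[0]; t=np.array(d["tvec"],float).ravel()
        r=R.T@np.linalg.inv(d["mtx"])@np.array([*uv,1.]); return -R.T@t, r/np.linalg.norm(r)
    (a,u),(b,v)=ray(d1,uv1),ray(d2,uv2)
    s=np.linalg.lstsq(np.c_[u,-v],b-a,rcond=None)[0]; return (a+s[0]*u+b+s[1]*v)/2, np.linalg.norm(a+s[0]*u-b-s[1]*v)
E
python3 - <<'E'
from h import *
t=cam("top"); s=cam("scene")
P,e=tri(s,(70,106),t,(459,100)); print(P,e)
q=ctrl.get_obs()["qpos"]; w,ax,f=wrist(q); print(w,ax,f, "along",(P-w)@ax,(P-w)-((P-w)@ax)*ax)
for side in ([47.5,106],[92.5,106]): pass
c=np.linalg.norm(P-np.array([1007.8,27,890.2])); print("disc radius mm", 22*c/381, "outer", 31*c/381)
E
```

```text
[ 620.1525977  -279.80888394  445.36378564] 0.6662023148393619
[ 581.12890156 -316.04201677  426.26793126] [0.663275   0.66668341 0.33999927] [ 0.70287074 -0.39893908 -0.58891454] along 56.53204719106559 [ 1.52740281 -1.45584541 -0.12500057]
disc radius mm 38.40140118539998 outer 54.11106530669997
```

```bash
python3 - <<'E'
from h import *
q0=ctrl.get_obs()["qpos"]
for dy in (0,15,30):
 p,R=grasp([550.7,-23.1+dy,0],1.673,0)
 for back in (60,0):
  q,e=ik(p-back*R.as_matrix()[:,0],R,q0); w,ax,f=wrist(q)
  u=np.cross(ax,[0,0,1]);u/=np.linalg.norm(u);v=np.cross(ax,u)
  C=np.array([w+h*ax+r*(np.cos(t)*u+np.sin(t)*v) for h in np.linspace(-60,60,25) for r in np.linspace(0,52,14) for t in np.linspace(0,6.28,72)])
  # distance to instrument box: y<-326 (rotated), z<293
  yy=C[:,1]+0.045*(C[:,0]-583)
  dist=np.hypot(np.maximum(yy+326,0),np.maximum(C[:,2]-293,0)); print(dy,back,dist.min().round(1))
E
```

```text
0 60 17.0
0 0 0.0
15 60 20.7
15 0 5.8
30 60 27.8
30 0 19.7
```

```bash
python3 - <<'E'
from h import *
p,R=grasp([550.7,-23.1,0],1.673,0)
tg=p-35*R.as_matrix()[:,0]+16*np.array([-.102,.995,0])
s=plan(tg,R,8,0.06)
plan(tg+48*np.array([-.102,.995,0]),R,8,0.06,s)
q,e=ik(tg,R,ctrl.get_obs()["qpos"]); w,ax,f=wrist(q)
u=np.cross(ax,[0,0,1]);u/=np.linalg.norm(u);v=np.cross(ax,u)
C=np.array([w+h*ax+r*(np.cos(t)*u+np.sin(t)*v) for h in np.linspace(-60,60,25) for r in np.linspace(0,52,14) for t in np.linspace(0,6.28,72)])
yy=C[:,1]+0.045*(C[:,0]-583)
print(np.hypot(np.maximum(yy+326,0),np.maximum(C[:,2]-293,0)).min())
E
```

```text
n 8 mm/row 10.9 deg/row 0.12 from [ 566.2 -163.8  161.3]
[[0.0108,-0.0014,0.0001],[0.0020,0.0000,-0.0006],0.060],[[0.0108,-0.0014,0.0001],[0.0020,0.0000,-0.0006],0.060],[[0.0108,-0.0014,0.0001],[0.0020,0.0000,-0.0006],0.060],[[0.0108,-0.0014,0.0001],[0.0020,0.0000,-0.0006],0.060],[[0.0108,-0.0014,0.0001],[0.0020,0.0000,-0.0006],0.060],[[0.0108,-0.0014,0.0001],[0.0020,0.0000,-0.0006],0.060],[[0.0108,-0.0014,0.0001],[0.0020,0.0000,-0.0006],0.060],[[0.0108,-0.0014,0.0001],[0.0020,0.0000,-0.0006],0.060],

n 8 mm/row 6.0 deg/row 0.0 from [ 559.8 -111.8   92.1]
[[0.0030,-0.0052,-0.0000],[0.0000,0.0000,0.0000],0.060],[[0.0030,-0.0052,-0.0000],[0.0000,0.0000,0.0000],0.060],[[0.0030,-0.0052,-0.0000],[0.0000,0.0000,0.0000],0.060],[[0.0030,-0.0052,-0.0000],[0.0000,0.0000,0.0000],0.060],[[0.0030,-0.0052,-0.0000],[0.0000,0.0000,0.0000],0.060],[[0.0030,-0.0052,-0.0000],[0.0000,0.0000,0.0000],0.060],[[0.0030,-0.0052,-0.0000],[0.0000,0.0000,0.0000],0.060],[[0.0030,-0.0052,-0.0000],[0.0000,0.0000,0.0000],0.060],

9.851188165949923
```

```bash
python3 -m crank '[[[0.0108,-0.0014,0.0001],[0.002,0,-0.0006],0.06],[[0.0108,-0.0014,0.0001],[0.002,0,-0.0006],0.06],[[0.0108,-0.0014,0.0001],[0.002,0,-0.0006],0.06],[[0.0108,-0.0014,0.0001],[0.002,0,-0.0006],0.06],[[0.0108,-0.0014,0.0001],[0.002,0,-0.0006],0.06],[[0.0108,-0.0014,0.0001],[0.002,0,-0.0006],0.06],[[0.0108,-0.0014,0.0001],[0.002,0,-0.0006],0.06],[[0.0108,-0.0014,0.0001],[0.002,0,-0.0006],0.06]]'
python3 - <<'E'
from h import *
d=cam("scene"); crop(d,80,60,320,240,"pics/g9.png")
E
```

```text
t: 9.92
ee_pos: [560.1, -111.8, 90.9]
orientation: [-1.933, -0.622, 1.987]
ft_force: [-0.1, 0.2, -0.2]
width: 59.7
```

View pics/g9.png

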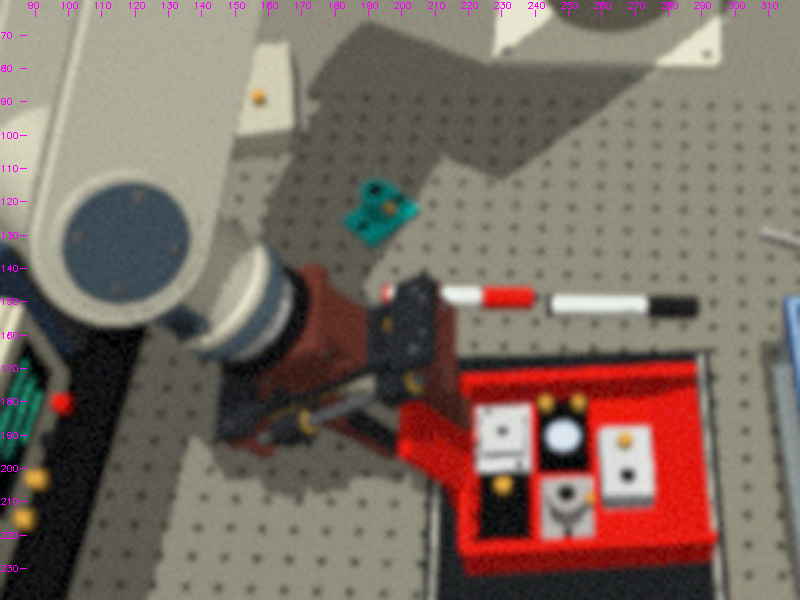

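```bash
python3 -m crank '[[[0.003,-0.0052,0],[0,0,0],0.06],[[0.003,-0.0052,0],[0,0,0],0.06],[[0.003,-0.0052,0],[0,0,0],0.06],[[0.003,-0.0052,0],[0,0,0],0.06],[[0.003,-0.0052,0],[0,0,0],0.06],[[0.003,-0.0052,0],[0,0,0],0.06],[[0.003,-0.0052,0],[0,0,0],0.06],[[0.002,-0.0034,0],[0,0,0],0.06]]'
python3 - <<'E'
from h import *
d=cam("scene"); crop(d,180,140,320,245,"pics/g10.png")
d=cam("top"); crop(d,150,120,350,270,"pics/g10t.png")
E
```

```text
t: 10.63
ee_pos: [555.7, -66.1, 92.0]
orientation: [-1.934, -0.622, 1.987]
ft_force: [0.0, -2.7, -1.9]
width: 60.0
```

View pics/g10.png

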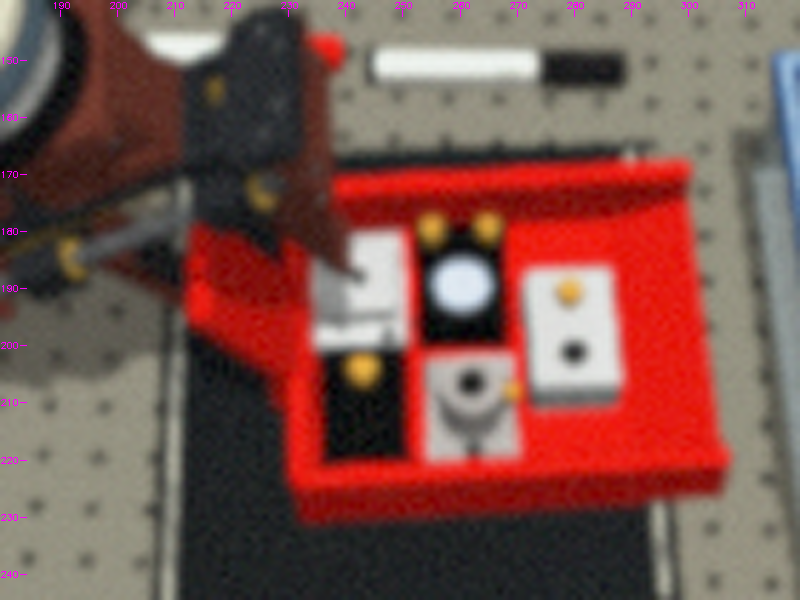

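View pics/g10t.png

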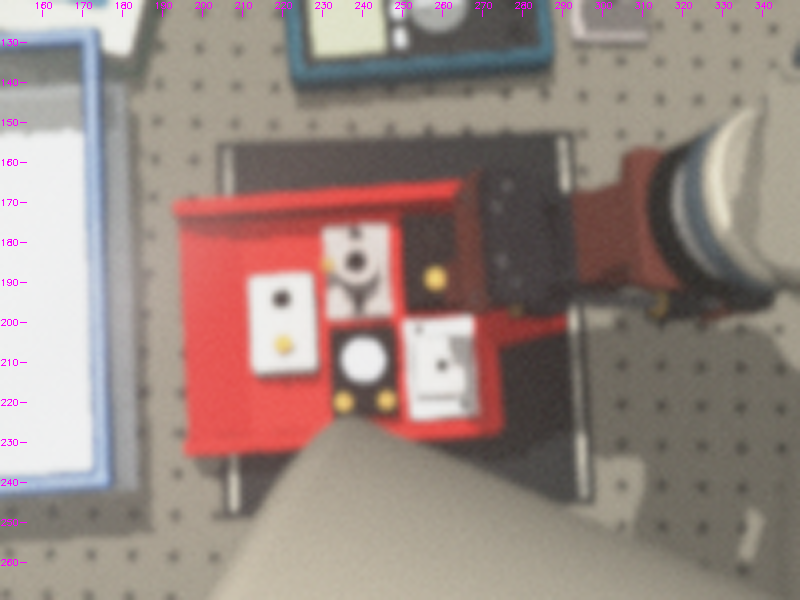

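```bash
python3 - <<'E'
from h import *
t=cam("top"); s=cam("scene"); A=np.array
obs=[(s,A([299.5,168]),(112,75,45)),(s,A([306.5,219.5]),(112,-75,45)),(s,A([230.5,224.5]),(-75,-75,45)),(s,A([213,197]),(-111,-26,102)),
(t,A([192.8,170.5]),(112,-75,45)),(t,A([196,232]),(112,75,45))]
p,r=fit(obs,[548,12,1.67]); print(p,r)
crop(s,180,140,320,245,"pics/g11s.png",wire(s,p,SC))
gp,R=grasp([p[0],p[1],0],p[2],0); print(gp)
plan(gp,R,8,0.04)
for back in (35,0):
  q,e=ik(gp-back*R.as_matrix()[:,0],R,ctrl.get_obs()["qpos"]); w,ax,f=wrist(q)
  u=np.cross(ax,[0,0,1]);u/=np.linalg.norm(u);v=np.cross(ax,u)
  C=np.array([w+h*ax+r*(np.cos(t)*u+np.sin(t)*v) for h in np.linspace(-60,60,25) for r in np.linspace(0,52,14) for t in np.linspace(0,6.28,72)])
  yy=C[:,1]+0.045*(C[:,0]-583)
  print(back,np.hypot(np.maximum(yy+326,0),np.maximum(C[:,2]-293,0)).min())
E
```

```text
[549.35458468   8.55506108   1.6798222 ] [[ 0.2 -0.4]
 [ 0.9 -0.1]
 [ 0.1  0.1]
 [-0.1 -0.4]
 [ 0.3 -0.6]
 [ 0.8 -0.1]]
[558.89178218 -78.57452267  61.80532502]
n 8 mm/row 4.1 deg/row 0.08 from [555.7 -66.4  92.1]
[[0.0025,0.0032,-0.0002],[-0.0012,-0.0006,0.0002],0.040],[[0.0025,0.0032,-0.0002],[-0.0012,-0.0006,0.0002],0.040],[[0.0025,0.0032,-0.0002],[-0.0012,-0.0006,0.0002],0.040],[[0.0025,0.0032,-0.0002],[-0.0012,-0.0006,0.0002],0.040],[[0.0025,0.0032,-0.0002],[-0.0012,-0.0006,0.0002],0.040],[[0.0025,0.0032,-0.0002],[-0.0012,-0.0006,0.0002],0.040],[[0.0025,0.0032,-0.0002],[-0.0012,-0.0006,0.0002],0.040],[[0.0025,0.0032,-0.0002],[-0.0012,-0.0006,0.0002],0.040],

35 21.41856970109397
0 21.478359432547993
```

View pics/g11s.png

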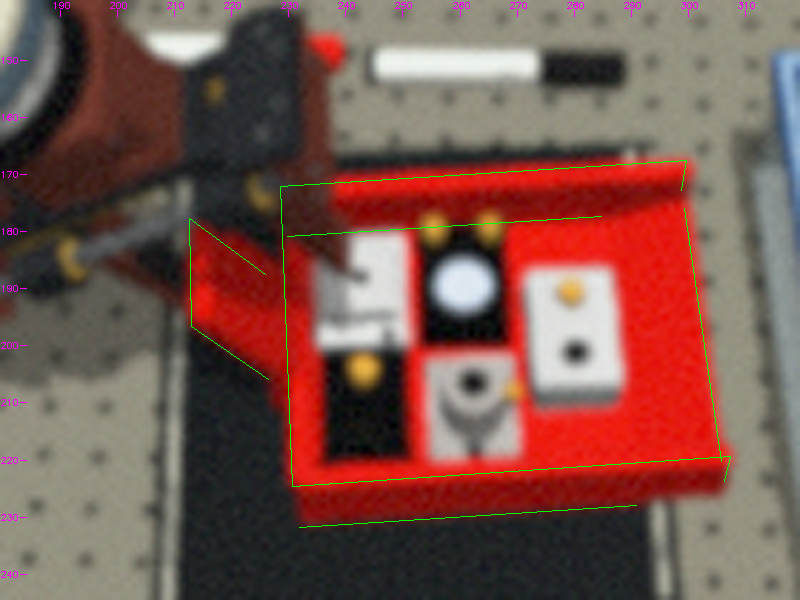

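```bash
python3 -m crank '[[[0,0.0064,-0.0004],[-0.002,-0.001,0],0.06],[[0,0.0064,-0.0004],[-0.002,-0.001,0],0.06],[[0,0.0064,-0.0004],[-0.002,-0.001,0],0.05],[[0,0.0064,-0.0004],[-0.002,-0.001,0],0.05],[[0.005,0,0],[0,0,0],0.05],[[0.005,0,0],[0,0,0],0.05],[[0.005,0,0],[0,0,0],0.05],[[0.006,0,0],[0,0,0],0.05]]'
python3 -m crank '[[[0,0,0],[0,0,0],0.05],[[0,0,0],[0,0,0],0.0],[[0,0,0],[0,0,0],0.0],[[0,0,0],[0,0,0],0.0],[[0,0,0],[0,0,0],0.0],[[0,0,0],[0,0,0],0.0],[[0,0,0],[0,0,0],0.0],[[0,0,0],[0,0,0],0.0]]'
python3 - <<'E'
from h import *
s=cam("scene"); crop(s,180,140,320,245,"pics/g12s.png",wire(s,[549.35,8.56,1.68],SC))
o=ctrl.get_obs(); print(o["ft_force"],o["width"],o["ee_pos"])
E
```

```text
t: 11.5
ee_pos: [558.3, -77.8, 60.4]
orientation: [-1.934, -0.632, 1.992]
ft_force: [0.5, -0.4, -0.2]
width: 49.9
t: 12.17
ee_pos: [558.6, -77.1, 62.1]
orientation: [-1.932, -0.634, 1.989]
ft_force: [-1.2, 4.9, 8.1]
width: 11.6
[1.10175396 4.36388516 7.63308568] 11.722875062336039 [558.55485432 -77.01864679  62.11771675]
```

View pics/g12s.png

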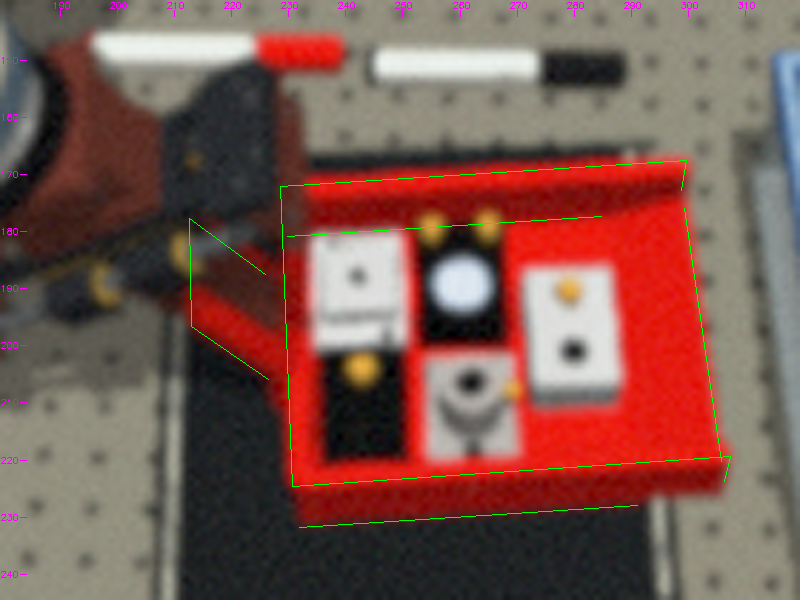

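```bash
python3 -m crank '[[[-0.002,-0.001,0],[0,0,0],0.0],[[-0.0035,-0.002,0],[0,0,0],0.0],[[-0.0045,-0.0026,0],[0,0,0],0.0],[[-0.0045,-0.0026,0],[0,0,0],0.0],[[-0.0045,-0.0026,0],[0,0,0],0.0],[[-0.0045,-0.0026,0],[0,0,0],0.0],[[-0.0045,-0.0026,0],[0,0,0],0.0],[[-0.004,-0.0023,0],[0,0,0],0.0]]'
python3 - <<'E'
from h import *
s=cam("scene"); crop(s,180,120,330,233,"pics/g13s.png")
o=ctrl.get_obs(); print(o["ft_force"],o["moment"],o["width"],o["ee_pos"])
E
```

```text
t: 12.88
ee_pos: [558.7, -78.5, 98.4]
orientation: [-1.935, -0.632, 1.992]
ft_force: [-1.0, 0.5, -4.7]
width: 12.0
[-0.31957654  0.61333047 -3.41605177] [-0.97771683 -0.16143462 -0.06493982] 11.887001301397465 [559.06275905 -78.63765416  99.21536006]
```

View pics/g13s.png

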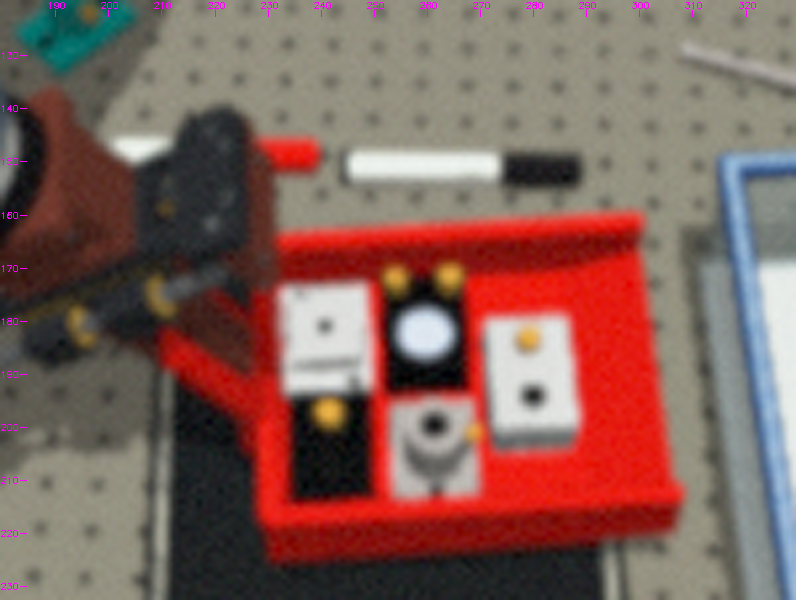

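```bash
cat >> h.py <<'E'
def scoop_from_tool(dth=0.0,o=None):
    o=ctrl.get_obs() if o is None else o
    p,R=grasp([0,0,0],0,0); Rt=Ro.from_rotvec(o["orientation"]); Rs=Rt*R.inv()
    org=np.array(o["ee_pos"])-Rs.apply(p)
    # slip dth about grip point (lip down positive)
    g=np.array([-97,0,78.]); Rs2=Rs*Ro.from_euler('y',dth); org2=org+Rs.apply(g)-Rs2.apply(g)
    return org2,Rs2
def wire3(d,org,Rs,S): return [tuple(proj(d,org+Rs.apply(np.array(s,float)))) for s in S]
E
python3 - <<'E'
from h import *
s=cam("scene"); org,Rs=scoop_from_tool(); print(org,Rs.as_euler('ZYX',degrees=True))
crop(s,180,120,330,233,"pics/g13s2.png",wire3(s,org,Rs,SC))
E
```

```text
[549.75033637   8.50547371  36.8857872 ] [ 9.61426080e+01  6.79392654e-03 -6.60345245e-02]
```

View pics/g13s2.png

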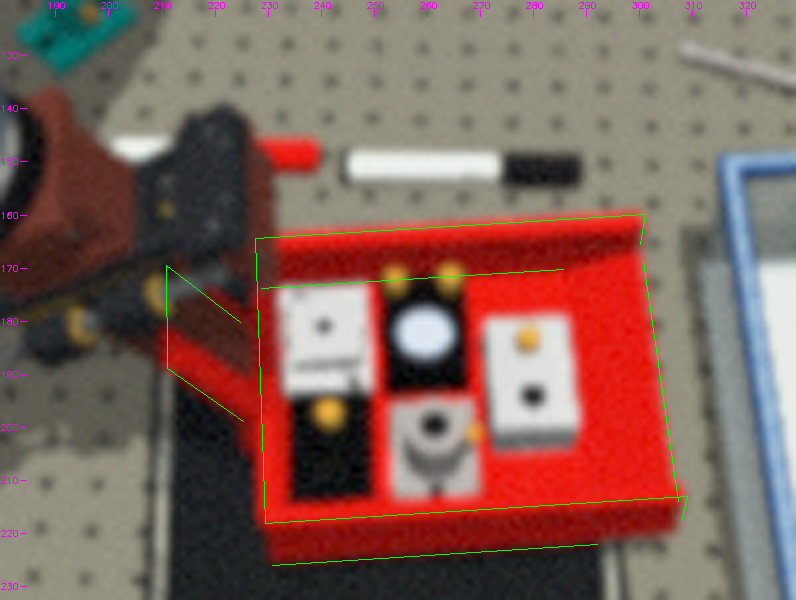

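```bash
cat >> h.py <<'E'
def planway(poses,jaw,start=None):
    o=ctrl.get_obs()
    p0,R0=(np.array(o["ee_pos"]),Ro.from_rotvec(o["orientation"])) if start is None else start
    for i,(p,R) in enumerate(poses):
        s=R0.inv().apply(p-p0)/1000; w=(R0.inv()*R).as_rotvec()
        print("[[%.4f,%.4f,%.4f],[%.4f,%.4f,%.4f],%.3f],"%(*s,*w,jaw), end="\n" if i%8==7 else "")
        p0,R0=p,R
E
python3 - <<'E'
from h import *
yaw=np.radians(96.1)
def ease(a,b,n): 
    t=np.arange(1,n+1)/n; t=t*t*(3-2*t); return [a+(b-a)*x for x in t]
W=ease(np.array([549.7,8.5,37.]),np.array([549.7,8.5,145]),8)
poses=[grasp(w,yaw,-0.02) for w in W]
tgt=np.array([566,197,150])-scoopR(yaw,-0.02).apply([112,0,19])
print(tgt)
W2=ease(W[-1],tgt,8); poses+=[grasp(w,yaw,-0.02) for w in W2]
planway(poses,0.0)
q=ctrl.get_obs()["qpos"]
for k in range(0,11):
    q,e=ik(*grasp([566,197,150-2*k],yaw,np.radians(8*k),-1,(112,0,19)),q); print(8*k,q.round(2),e.round(4))
E
```

```text
[577.8588181   86.03424591 128.7639492 ]
[[-0.0032,-0.0004,0.0000],[0.0012,-0.0006,-0.0201],0.000],[[-0.0105,-0.0063,-0.0000],[0.0000,0.0000,0.0000],0.000],[[-0.0148,-0.0089,-0.0000],[0.0000,0.0000,0.0000],0.000],[[-0.0170,-0.0103,-0.0000],[0.0000,0.0000,0.0000],0.000],[[-0.0170,-0.0103,-0.0000],[0.0000,0.0000,0.0000],0.000],[[-0.0148,-0.0089,-0.0000],[0.0000,0.0000,0.0000],0.000],[[-0.0105,-0.0063,-0.0000],[0.0000,0.0000,0.0000],0.000],[[-0.0040,-0.0024,-0.0000],[0.0000,0.0000,0.0000],0.000],
[[0.0022,-0.0024,-0.0016],[0.0000,0.0000,0.0000],0.000],[[0.0059,-0.0062,-0.0041],[0.0000,0.0000,0.0000],0.000],[[0.0084,-0.0088,-0.0058],[0.0000,0.0000,0.0000],0.000],[[0.0096,-0.0101,-0.0067],[0.0000,0.0000,0.0000],0.000],[[0.0096,-0.0101,-0.0067],[0.0000,0.0000,0.0000],0.000],[[0.0084,-0.0088,-0.0058],[0.0000,0.0000,0.0000],0.000],[[0.0059,-0.0062,-0.0041],[0.0000,0.0000,0.0000],0.000],[[0.0022,-0.0024,-0.0016],[0.0000,0.0000,0.0000],0.000],
0 [-0.27  0.51  1.68  0.52  1.21  0.95] 0.0
8 [-0.2   0.43  1.69  0.4   1.17  1.08] 0.0
16 [-0.11  0.37  1.69  0.26  1.15  1.24] 0.0
24 [-0.02  0.32  1.68  0.11  1.15  1.4 ] 0.0
32 [ 0.09  0.3   1.66 -0.04  1.18  1.56] 0.0
40 [ 0.19  0.29  1.64 -0.18  1.23  1.72] 0.0
48 [ 0.3   0.31  1.62 -0.32  1.3   1.87] 0.0
56 [ 0.41  0.34  1.58 -0.44  1.38  1.99] 0.0
64 [ 0.5   0.39  1.54 -0.54  1.48  2.09] 0.0
72 [ 0.59  0.45  1.5  -0.63  1.58  2.18] 0.0
80 [ 0.66  0.53  1.46 -0.71  1.69  2.24] 0.0
```

```bash
python3 -m crank '[[[-0.0032,-0.0016,0],[0.001,0,-0.02],0.0],[[-0.0105,-0.0063,0],[0,0,0],0.0],[[-0.0148,-0.0089,0],[0,0,0],0.0],[[-0.017,-0.0103,0],[0,0,0],0.0],[[-0.017,-0.0103,0],[0,0,0],0.0],[[-0.0148,-0.0089,0],[0,0,0],0.0],[[-0.0105,-0.0063,0],[0,0,0],0.0],[[-0.004,-0.0024,0],[0,0,0],0.0]]'
python3 -m crank '[[[0.0022,-0.0024,-0.0016],[0,0,0],0.0],[[0.0059,-0.0062,-0.0041],[0,0,0],0.0],[[0.0084,-0.0088,-0.0058],[0,0,0],0.0],[[0.0096,-0.0101,-0.0067],[0,0,0],0.0],[[0.0096,-0.0101,-0.0067],[0,0,0],0.0],[[0.0084,-0.0088,-0.0058],[0,0,0],0.0],[[0.0059,-0.0062,-0.0041],[0,0,0],0.0],[[0.0022,-0.0024,-0.0016],[0,0,0],0.0]]'
python3 - <<'E'
from h import *
s=cam("scene"); org,Rs=scoop_from_tool(); print(org,Rs.as_euler('ZYX',degrees=True),(org+Rs.apply([112,0,19])))
crop(s,180,70,480,295,"pics/g14.png",wire3(s,org,Rs,SC))
o=ctrl.get_obs()
th0=Rs.as_euler('ZYX')[1]; yaw=Rs.as_euler('ZYX')[0]; lip=org+Rs.apply([112,0,19])
N=32; poses=[]
for i in range(1,N+1):
    u=i/N; poses.append(grasp(lip+np.array([0,0,-18])*u,yaw,th0+(np.radians(76)-th0)*u,-1,(112,0,19)))
planway(poses,0.0)
E
```

```text
t: 13.65
ee_pos: [559.4, -79.2, 207.1]
orientation: [-1.924, -0.648, 1.978]
ft_force: [-0.6, 0.4, -4.5]
width: 11.8
t: 14.32
ee_pos: [587.0, 0.9, 187.9]
orientation: [-1.919, -0.65, 1.982]
ft_force: [0.2, 0.1, -4.5]
width: 12.0
[577.32705303  89.06311502 128.08191415] [ 9.62052218e+01 -1.21528156e+00  8.86775836e-02] [565.29649215 199.98444231 149.45303388]
[[-0.0058,-0.0056,0.0001],[-0.0007,0.0014,0.0421],0.000],[[-0.0058,-0.0056,0.0000],[0.0000,0.0000,0.0421],0.000],[[-0.0058,-0.0056,-0.0000],[-0.0000,0.0000,0.0421],0.000],[[-0.0057,-0.0057,-0.0000],[-0.0000,-0.0000,0.0421],0.000],[[-0.0057,-0.0057,0.0000],[0.0000,-0.0000,0.0421],0.000],[[-0.0057,-0.0057,0.0000],[0.0000,0.0000,0.0421],0.000],[[-0.0057,-0.0057,-0.0000],[-0.0000,0.0000,0.0421],0.000],[[-0.0057,-0.0058,-0.0000],[0.0000,-0.0000,0.0421],0.000],
[[-0.0057,-0.0058,-0.0000],[-0.0000,0.0000,0.0421],0.000],[[-0.0057,-0.0058,-0.0000],[-0.0000,-0.0000,0.0421],0.000],[[-0.0057,-0.0058,0.0000],[0.0000,0.0000,0.0421],0.000],[[-0.0057,-0.0059,-0.0000],[-0.0000,0.0000,0.0421],0.000],[[-0.0057,-0.0059,0.0000],[0.0000,0.0000,0.0421],
[... 399 characters left out ...]
21],0.000],[[-0.0057,-0.0061,0.0000],[0.0000,0.0000,0.0421],0.000],[[-0.0057,-0.0061,-0.0000],[-0.0000,0.0000,0.0421],0.000],[[-0.0057,-0.0061,0.0000],[0.0000,-0.0000,0.0421],0.000],[[-0.0057,-0.0061,-0.0000],[0.0000,0.0000,0.0421],0.000],
[[-0.0058,-0.0062,0.0000],[0.0000,0.0000,0.0421],0.000],[[-0.0058,-0.0062,-0.0000],[-0.0000,-0.0000,0.0421],0.000],[[-0.0058,-0.0062,-0.0000],[0.0000,-0.0000,0.0421],0.000],[[-0.0058,-0.0062,-0.0000],[0.0000,0.0000,0.0421],0.000],[[-0.0058,-0.0062,0.0000],[-0.0000,-0.0000,0.0421],0.000],[[-0.0058,-0.0063,-0.0000],[0.0000,0.0000,0.0421],0.000],[[-0.0058,-0.0063,0.0000],[0.0000,-0.0000,0.0421],0.000],[[-0.0058,-0.0063,-0.0000],[-0.0000,0.0000,0.0421],0.000],
```

View pics/g14.png

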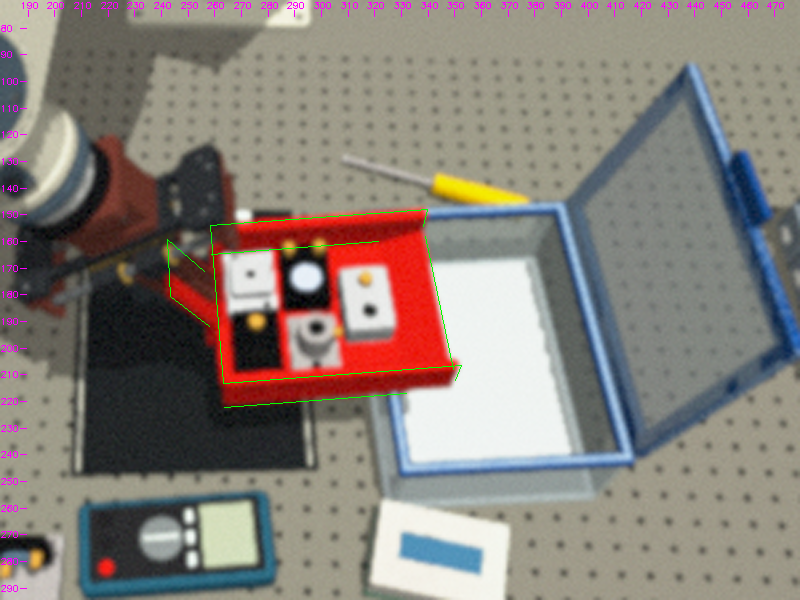

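```bash
python3 -m crank '[[[-0.0058,-0.0056,0],[0,0,0.042],0.0],[[-0.0058,-0.0056,0],[0,0,0.042],0.0],[[-0.0058,-0.0056,0],[0,0,0.042],0.0],[[-0.0057,-0.0057,0],[0,0,0.042],0.0],[[-0.0057,-0.0057,0],[0,0,0.042],0.0],[[-0.0057,-0.0057,0],[0,0,0.042],0.0],[[-0.0057,-0.0057,0],[0,0,0.042],0.0],[[-0.0057,-0.0058,0],[0,0,0.042],0.0]]'
python3 -m crank '[[[-0.0057,-0.0058,0],[0,0,0.042],0.0],[[-0.0057,-0.0058,0],[0,0,0.042],0.0],[[-0.0057,-0.0058,0],[0,0,0.042],0.0],[[-0.0057,-0.0059,0],[0,0,0.042],0.0],[[-0.0057,-0.0059,0],[0,0,0.042],0.0],[[-0.0057,-0.0059,0],[0,0,0.042],0.0],[[-0.0057,-0.0059,0],[0,0,0.042],0.0],[[-0.0057,-0.0059,0],[0,0,0.042],0.0]]'
python3 - <<'E'
from h import *
s=cam("scene"); org,Rs=scoop_from_tool(); print(org,Rs.as_euler('ZYX',degrees=True),(org+Rs.apply([112,0,19])))
crop(s,180,70,480,295,"pics/g15.png",wire3(s,org,Rs,SC))
E
```

```text
t: 15.03
ee_pos: [584.1, 22.4, 248.7]
orientation: [-2.145, -0.338, 2.171]
ft_force: [0.1, 1.0, -6.2]
width: 11.5
t: 15.7
ee_pos: [579.2, 66.2, 296.7]
orientation: [2.11, -0.025, -2.099]
ft_force: [1.1, -0.3, -5.5]
width: 12.2
[576.02519632  99.75672152 195.1372518 ] [9.61100503e+01 3.74616244e+01 2.95611785e-02] [565.34238977 199.64468197 142.0969558 ]
```

View pics/g15.png

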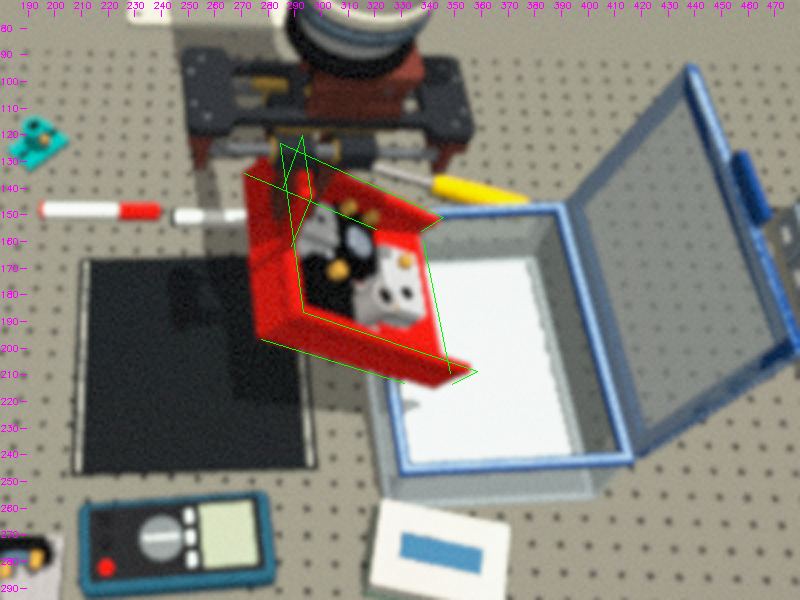

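```bash
python3 -m crank '[[[-0.0057,-0.006,0],[0,0,0.042],0.0],[[-0.0057,-0.006,0],[0,0,0.042],0.0],[[-0.0057,-0.006,0],[0,0,0.042],0.0],[[-0.0057,-0.006,0],[0,0,0.042],0.0],[[-0.0057,-0.006,0],[0,0,0.042],0.0],[[-0.0057,-0.006,0],[0,0,0.042],0.0],[[-0.0057,-0.006,0],[0,0,0.042],0.0],[[-0.0057,-0.006,0],[0,0,0.042],0.0]]'
python3 - <<'E'
from h import *
s=cam("scene"); org,Rs=scoop_from_tool(); print(org,Rs.as_euler('ZYX',degrees=True),(org+Rs.apply([112,0,19])))
crop(s,180,70,480,295,"pics/g16.png",wire3(s,org,Rs,SC))
E
```

```text
t: 16.42
ee_pos: [573.5, 124.3, 327.6]
orientation: [1.946, -0.353, -1.9]
ft_force: [1.0, -0.2, -2.2]
width: 11.6
[573.57424046 122.72544703 219.93613347] [96.22704857 56.64024398  0.13947302] [565.21850041 199.73101102 136.83784995]
```

View pics/g16.png

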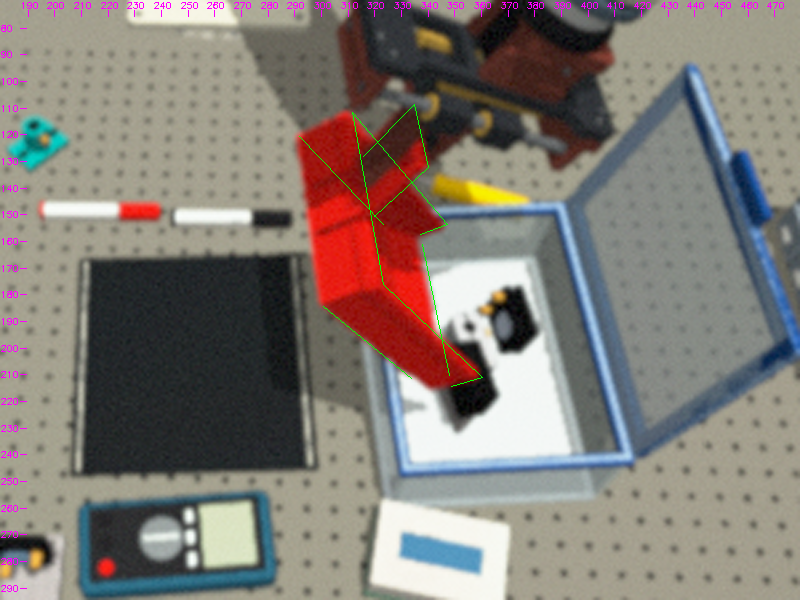

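```bash
python3 -m crank '[[[-0.009,-0.006,0],[0,0,0.042],0.0],[[-0.009,-0.006,0],[0,0,0.042],0.0],[[-0.009,-0.006,0],[0,0,0.042],0.0],[[-0.009,-0.006,0],[0,0,0.042],0.0],[[-0.009,-0.003,0],[0,0,0],0.0],[[0,0,0],[0,0,0],0.0],[[0,0,0],[0,0,0],0.0],[[0,0,0],[0,0,0],0.0]]'
python3 - <<'E'
from h import *
s=cam("scene"); org,Rs=scoop_from_tool(); print(org,Rs.as_euler('ZYX',degrees=True),(org+Rs.apply([112,0,19])))
crop(s,180,70,480,295,"pics/g17.png",wire3(s,org,Rs,SC))
s=cam("top"); crop(s,0,70,300,295,"pics/g17t.png",wire3(s,org,Rs,SC))
E
```

```text
t: 17.13
ee_pos: [568.8, 169.6, 351.7]
orientation: [1.854, -0.498, -1.793]
ft_force: [0.2, -0.0, -1.6]
width: 11.9
[570.8854712  148.46403449 246.47904386] [96.1338759  66.13710553  0.1175196 ] [564.2261719  210.79462657 151.73965911]
```

View pics/g17.png

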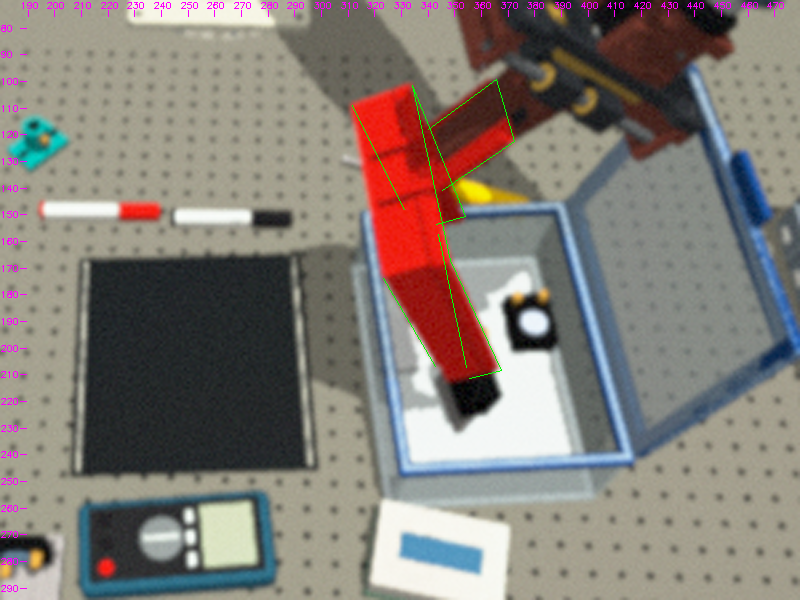

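View pics/g17t.png

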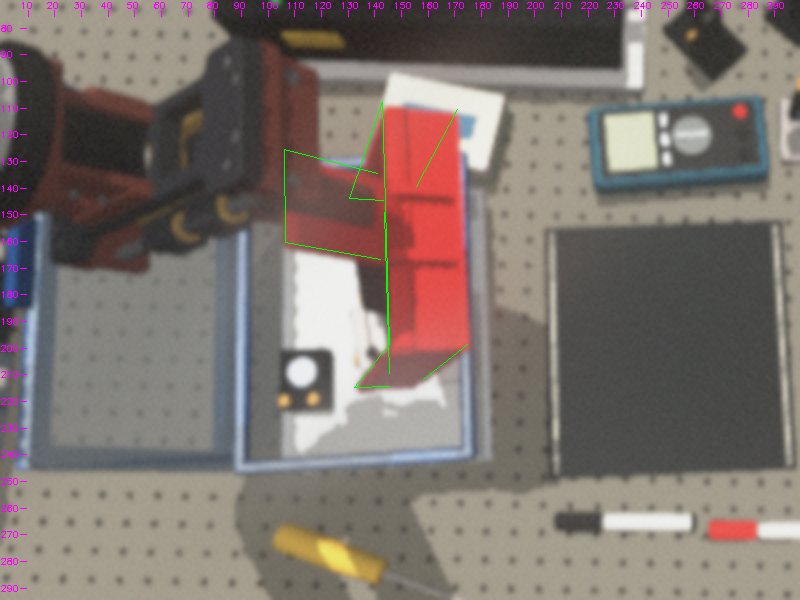

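```bash
python3 - <<'E'
from h import *
org,Rs=scoop_from_tool(); yaw,th,_=Rs.as_euler('ZYX')
poses=[]; N=24
tgt=np.array([550,9,120.]); y1=np.radians(96)
def sm(u): return u*u*(3-2*u)
for i in range(1,N+1):
    u=sm(i/N); m=org+(tgt-org)*u+np.array([0,0,30*np.sin(np.pi*u)]); a=th*(1-u); poses.append(grasp(m,yaw+(y1-yaw)*u,a))
    R=scoopR(yaw,a); 
    if i%3==0: print(i,m.round(0),np.degrees(a).round(0),"lip",(m+R.apply([112,0,19])).round(0),"bot",(m+R.apply([75,0,0])).round(0))
planway(poses,0.0)
E
```

```text
3 [570. 142. 245.] 63.0 lip [563. 209. 154.] bot [566. 176. 178.]
6 [568. 127. 241.] 56.0 lip [559. 205. 159.] bot [563. 169. 179.]
9 [564. 104. 232.] 45.0 lip [554. 196. 165.] bot [559. 157. 178.]
12 [560.  79. 213.] 33.0 lip [549. 182. 168.] bot [554. 141. 172.]
15 [557.  53. 185.] 21.0 lip [545. 164. 163.] bot [549. 123. 158.]
18 [553.  31. 154.] 10.0 lip [541. 144. 152.] bot [545. 104. 140.]
21 [551.  15. 129.] 3.0 lip [539. 127. 143.] bot [543.  89. 126.]
24 [550.   9. 120.] 0.0 lip [538. 120. 139.] bot [542.  84. 120.]
[[0.0008,0.0010,0.0003],[-0.0010,0.0018,-0.0058],0.000],[[0.0023,0.0030,0.0005],[0.0000,-0.0000,-0.0169],0.000],[[0.0037,0.0048,0.0008],[0.0000,-0.0000,-0.0269],0.000],[[0.0049,0.0064,0.0011],[0.0001,-0.0000,-0.0359],0.000],[[0.0059,0.0080,0.0014],[0.0001,-0.0000,-0.0439],0.000],[[0.0069,0.0093,0.0016],[0.0001,-0.0000,-0.0509],0.000],[[0.0077,0.0105,0.0018],[0.0001,-0.0000,-0.0570],0.000],[[0.0086,0.0115,0.0019],[0.0001,-0.0000,-0.0620],0.000],
[[0.0094,0.0124,0.0020],[0.0001,-0.0000,-0.0660],0.000],[[0.0102,0.0132,0.0021],[0.0001,-0.0000,-0.0690],0.000],[[0.0111,0.0138,0.0022],[0.0001,-0.0000,-0.0710],0.000],[[0.0118,0.0144,0.0022],[0.0001,-0.0000,-0.0720],0.000],[[0.0124,0.0149,0.0022],[0.0001,-0.0000,-0.0720],0.000],[[0.0127,0.0154,0.0022],[0.0001,0.0000,-0.0710],0.000],[[0.0127,0.0156,0.0021],[0.0001,0.0000,-0.0690],0.000],[[0.0124,0.0157,0.0020],[0.0001,0.0000,-0.0660],0.000],
[[0.0116,0.0154,0.0019],[0.0001,0.0000,-0.0620],0.000],[[0.0106,0.0148,0.0018],[0.0001,0.0000,-0.0570],0.000],[[0.0092,0.0137,0.0016],[0.0001,0.0000,-0.0509],0.000],[[0.0077,0.0122,0.0014],[0.0001,0.0000,-0.0439],0.000],[[0.0060,0.0102,0.0011],[0.0001,0.0000,-0.0359],0.000],[[0.0044,0.0078,0.0008],[0.0000,0.0000,-0.0269],0.000],[[0.0026,0.0049,0.0005],[0.0000,0.0000,-0.0169],0.000],[[0.0009,0.0017,0.0002],[0.0000,0.0000,-0.0058],0.000],
```

```bash
python3 -m crank '[[[0.0008,0.001,0.0003],[0,0,-0.0058],0.0],[[0.0023,0.003,0.0005],[0,0,-0.0169],0.0],[[0.0037,0.0048,0.0008],[0,0,-0.0269],0.0],[[0.0049,0.0064,0.0011],[0,0,-0.0359],0.0],[[0.0059,0.008,0.0014],[0,0,-0.0439],0.0],[[0.0069,0.0093,0.0016],[0,0,-0.0509],0.0],[[0.0077,0.0105,0.0018],[0,0,-0.057],0.0],[[0.0086,0.0115,0.0019],[0,0,-0.062],0.0]]'
python3 -m crank '[[[0.0094,0.0124,0.002],[0,0,-0.066],0.0],[[0.0102,0.0132,0.0021],[0,0,-0.069],0.0],[[0.0111,0.0138,0.0022],[0,0,-0.071],0.0],[[0.0118,0.0144,0.0022],[0,0,-0.072],0.0],[[0.0124,0.0149,0.0022],[0,0,-0.072],0.0],[[0.0127,0.0154,0.0022],[0,0,-0.071],0.0],[[0.0127,0.0156,0.0021],[0,0,-0.069],0.0],[[0.0124,0.0157,0.002],[0,0,-0.066],0.0]]'
python3 -m crank '[[[0.0116,0.0154,0.0019],[0,0,-0.062],0.0],[[0.0106,0.0148,0.0018],[0,0,-0.057],0.0],[[0.0092,0.0137,0.0016],[0,0,-0.0509],0.0],[[0.0077,0.0122,0.0014],[0,0,-0.0439],0.0],[[0.006,0.0102,0.0011],[0,0,-0.0359],0.0],[[0.0044,0.0078,0.0008],[0,0,-0.0269],0.0],[[0.0026,0.0049,0.0005],[0,0,-0.0169],0.0],[[0.0009,0.0017,0.0002],[0,0,-0.0058],0.0]]'
python3 - <<'E'
from h import *
s=cam("scene"); org,Rs=scoop_from_tool(); print(org,Rs.as_euler('ZYX',degrees=True),(org+Rs.apply([112,0,19])))
crop(s,180,80,460,290,"pics/g18.png",wire3(s,org,Rs,SC))
s=cam("top"); crop(s,60,90,300,270,"pics/g18t.png",wire3(s,org,Rs,SC))
E
```

```text
t: 17.9
ee_pos: [566.6, 101.7, 342.8]
orientation: [2.017, -0.225, -1.979]
ft_force: [-0.2, -0.3, -1.7]
width: 11.8
t: 18.57
ee_pos: [562.5, -21.1, 260.4]
orientation: [-2.137, -0.357, 2.155]
ft_force: [0.4, -0.3, -2.2]
width: 12.1
t: 19.23
ee_pos: [558.8, -78.7, 181.4]
orientation: [-1.935, -0.628, 1.991]
ft_force: [0.5, -0.8, -2.3]
width: 12.1
[549.67170176   8.76759921 119.69032437] [9.60039582e+01 3.75471071e-02 4.85574954e-02] [537.971533   120.16728557 138.61691756]
```

View pics/g18.png

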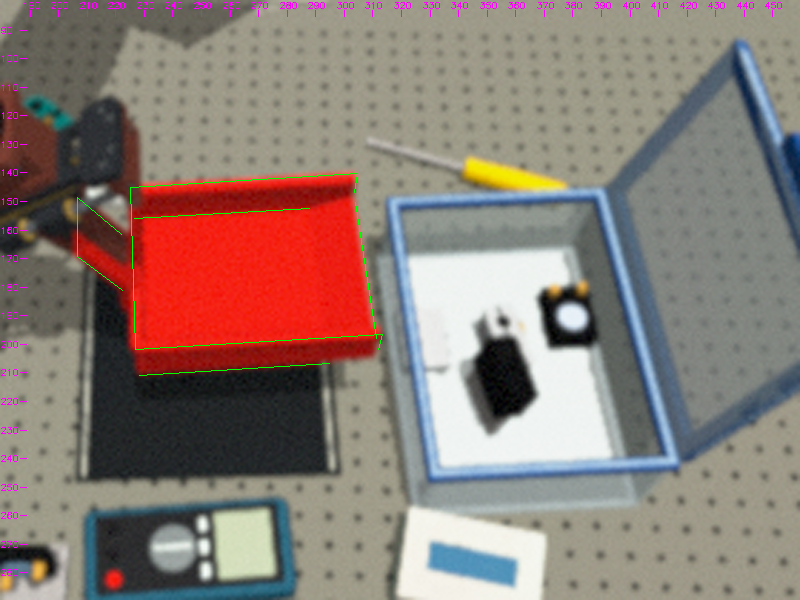

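View pics/g18t.png

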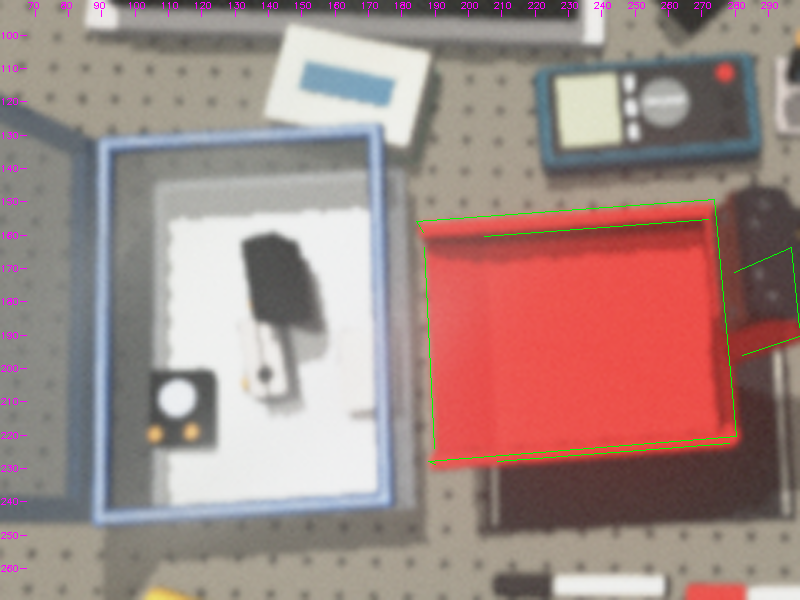

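```bash
python3 -m crank '[[[0.0043,0.0025,0],[0,0,0],0.0],[[0.0087,0.005,0],[0,0,0],0.0],[[0.0113,0.0065,0],[0,0,0],0.0],[[0.0121,0.007,0],[0,0,0],0.0],[[0.0121,0.007,0],[0,0,0],0.0],[[0.0113,0.0065,0],[0,0,0],0.0],[[0.0095,0.0055,0],[0,0,0],0.0],[[0.0069,0.004,0],[0,0,0],0.0]]'
python3 -m crank '[[[0.0052,0.003,0],[0,0,0],0.0],[[0.0043,0.0025,0],[0,0,0],0.0],[[0.0043,0.0025,0],[0,0,0],0.0],[[0.0035,0.002,0],[0,0,0],0.0],[[0.0026,0.0015,0],[0,0,0],0.0],[[0.0026,0.0015,0],[0,0,0],0.0],[[0.0017,0.001,0],[0,0,0],0.0],[[0.0009,0.0005,0],[0,0,0],0.0]]'
python3 - <<'E'
from h import *
s=cam("scene"); org,Rs=scoop_from_tool(); print(org,Rs.as_euler('ZYX',degrees=True)); print(ctrl.get_obs()["ft_force"])
crop(s,180,120,330,233,"pics/g19.png",wire3(s,org,Rs,SC))
crop(s,310,140,430,230,"pics/b1.png")
E
```

```text
t: 20.0
ee_pos: [558.5, -77.0, 92.0]
orientation: [-1.933, -0.63, 1.994]
ft_force: [-0.1, -0.4, -1.9]
width: 12.0
t: 20.67
ee_pos: [559.1, -77.4, 65.0]
orientation: [-1.935, -0.63, 1.992]
ft_force: [0.5, -0.7, -1.6]
width: 11.9
[549.75715539   9.79733121   3.04611229] [9.60947836e+01 4.63365423e-02 4.08189808e-02]
[ 0.08001116  0.10387175 -1.7923069 ]
```

View pics/g19.png

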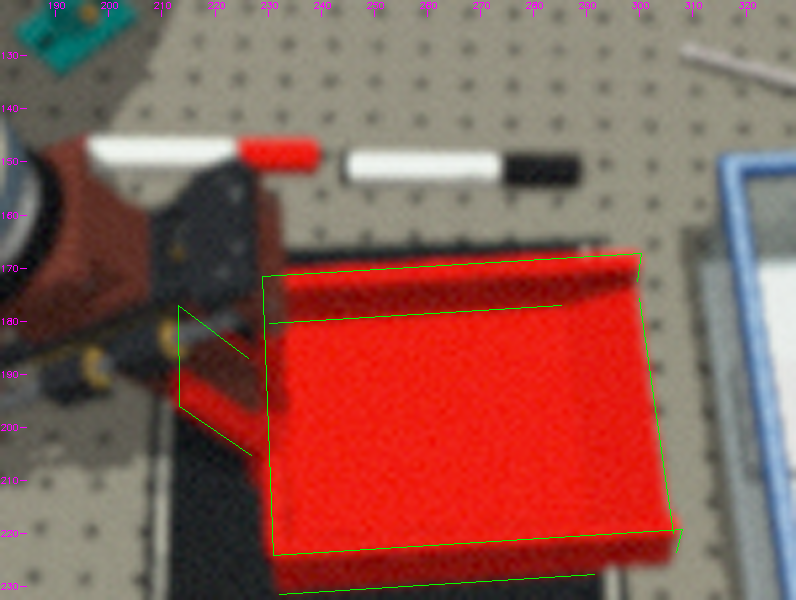

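View pics/b1.png

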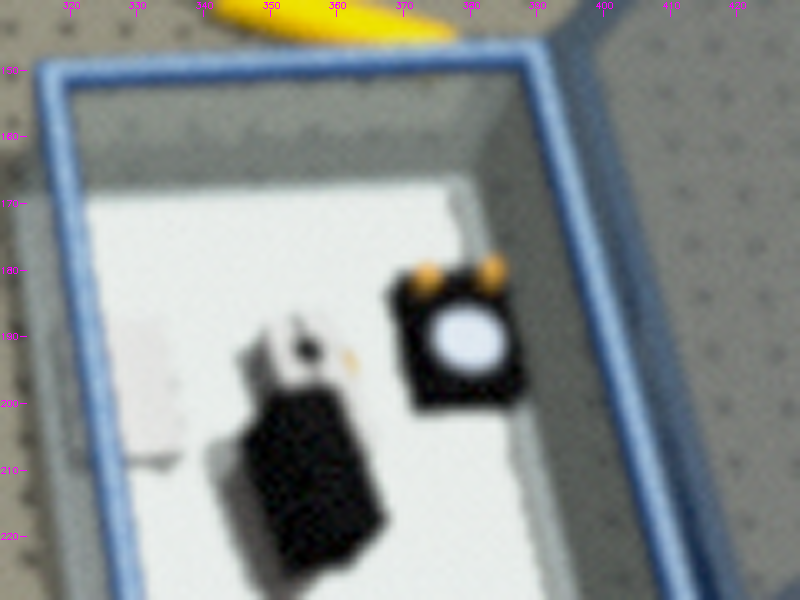

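```bash
python3 -m crank '[[[0.0009,0.0005,0],[0,0,0],0.0],[[0.0009,0.0005,0],[0,0,0],0.0],[[0.0009,0.0005,0],[0,0,0],0.0],[[0.0009,0.0005,0],[0,0,0],0.0],[[0,0,0],[0,0,0],0.0],[[0,0,0],[0,0,0],0.0],[[0,0,0],[0,0,0],0.0],[[0,0,0],[0,0,0],0.0]]'
```

```text
t: 21.38
ee_pos: [559.4, -77.3, 62.2]
orientation: [-1.935, -0.631, 1.991]
ft_force: [-0.6, -1.4, 8.2]
width: 12.1
```

```bash
python3 -m crank '[[[0,0,0],[0,0,0],0.02],[[0,0,0],[0,0,0],0.03],[[0,0,0],[0,0,0],0.045],[[0,0,0],[0,0,0],0.045],[[0,0,0],[0,0,0],0.045],[[-0.003,0,0],[0,0,0],0.045],[[-0.006,0,0],[0,0,0],0.045],[[-0.01,0,0],[0,0,0],0.045]]'
python3 -m crank '[[[-0.014,0,0],[0,0,0],0.045],[[-0.018,0,0],[0,0,0],0.045],[[-0.02,0,0],[0,0,0],0.045],[[-0.02,-0.01,0],[0,0,0],0.045],[[-0.02,-0.01,0],[0,0,0],0.045],[[-0.02,-0.015,0],[0,0,0],0.02],[[-0.02,-0.015,0],[0,0,0],0.0],[[-0.02,-0.015,0],[0,0,0],0.0]]'
python3 - <<'E'
from h import *
s=cam("scene"); crop(s,0,0,512,384,"pics/g20.png",wire(s,[549.7,9.8,1.677],SC))
s=cam("top"); crop(s,0,0,512,384,"pics/g20t.png"); crop(s,85,120,185,195,"pics/b2.png");crop(s,85,170,185,245,"pics/b3.png")
o=ctrl.get_obs(); print(o["qpos"].round(2))
E
```

```text
t: 22.05
ee_pos: [559.6, -86.5, 77.4]
orientation: [-1.933, -0.63, 1.994]
ft_force: [-0.5, -0.1, 0.4]
width: 45.0
t: 22.72
ee_pos: [562.3, -106.9, 244.2]
orientation: [-1.937, -0.628, 1.992]
ft_force: [0.6, 0.6, -0.6]
width: 28.3
[-0.44  0.46  1.62  0.45  1.37  0.86]
```

View pics/g20.png

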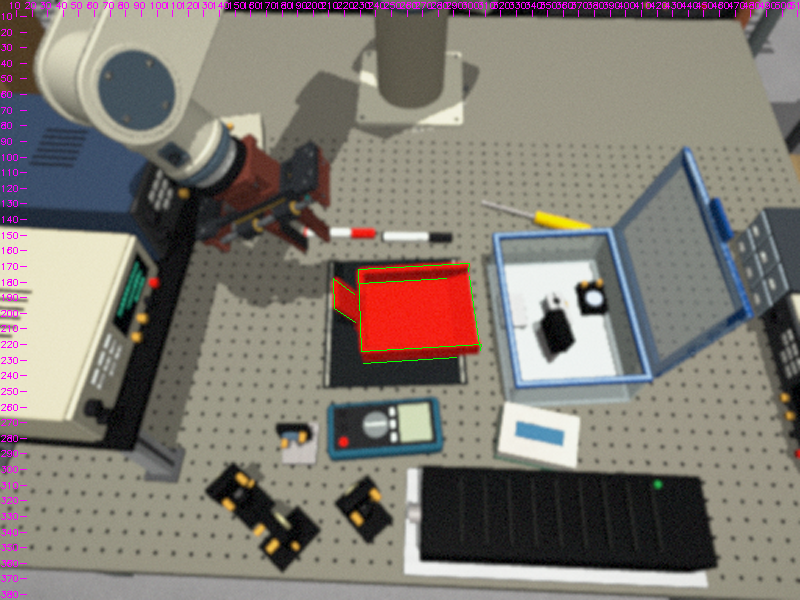

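View pics/g20t.png

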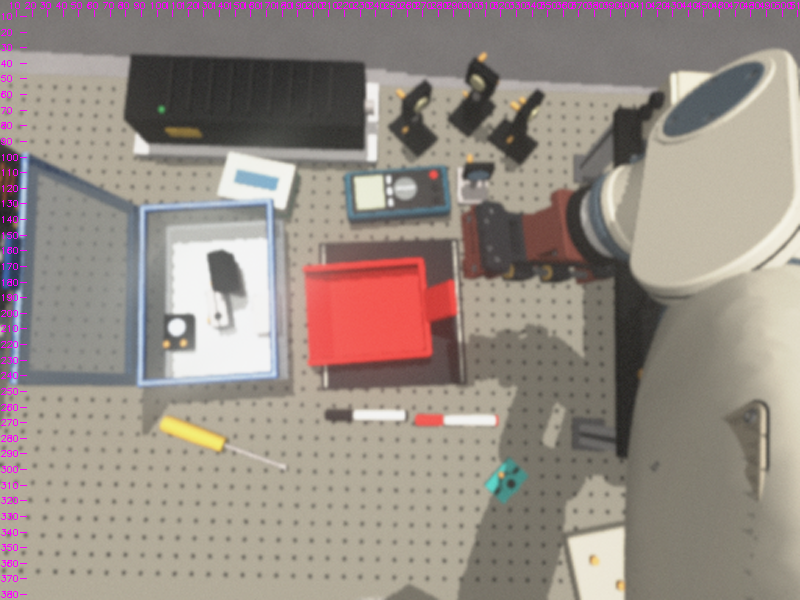

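View pics/b2.png

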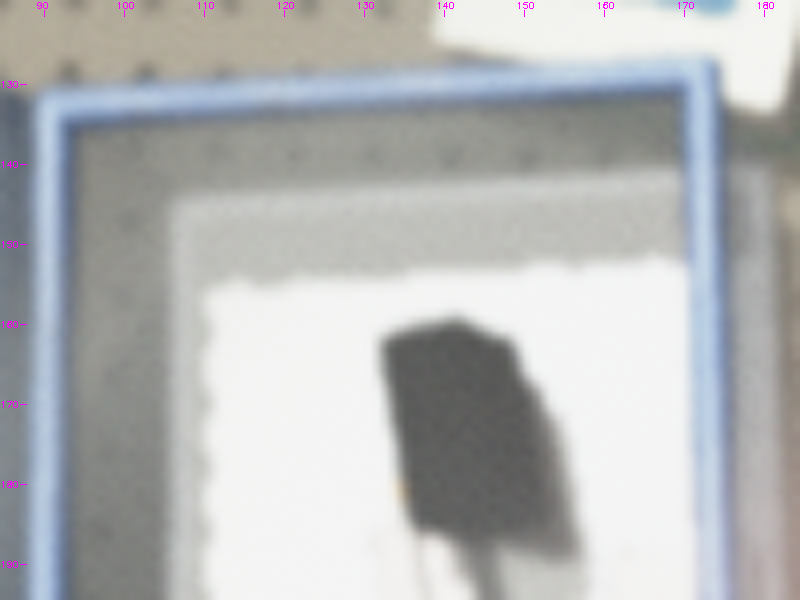

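View pics/b3.png

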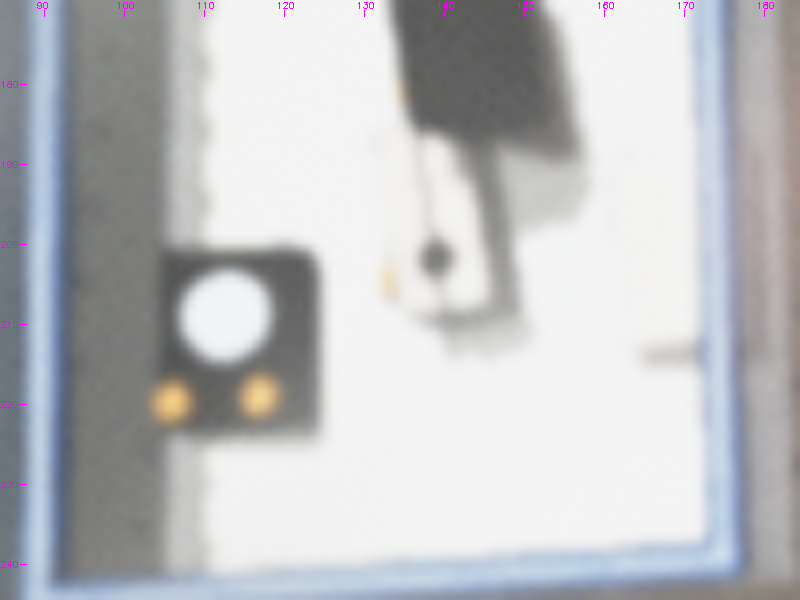

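```bash
python3 - <<'E'
from h import *
out=[]
for n,(x0,y0,x1,y1) in (("scene",(310,140,430,230)),("top",(85,120,205,250))):
    ims=[cam(n)["img"].astype(float) for _ in range(3)]; im=np.mean(ims,0)[y0:y1,x0:x1]
    print(np.percentile(im,[50,90,99]))
    im=np.clip((im-190)/(255-190),0,1)*255
    s=560/(y1-y0) if n=="top" else 6.6
    cv2.imwrite(f"pics/c_{n}.png",cv2.resize(im.astype(np.uint8),None,fx=s,fy=s,interpolation=cv2.INTER_CUBIC))
E
```

```text
[131.66666667 239.33333333 242.66666667]
[177.33333333 243.66666667 244.33333333]
```

View pics/c_scene.png

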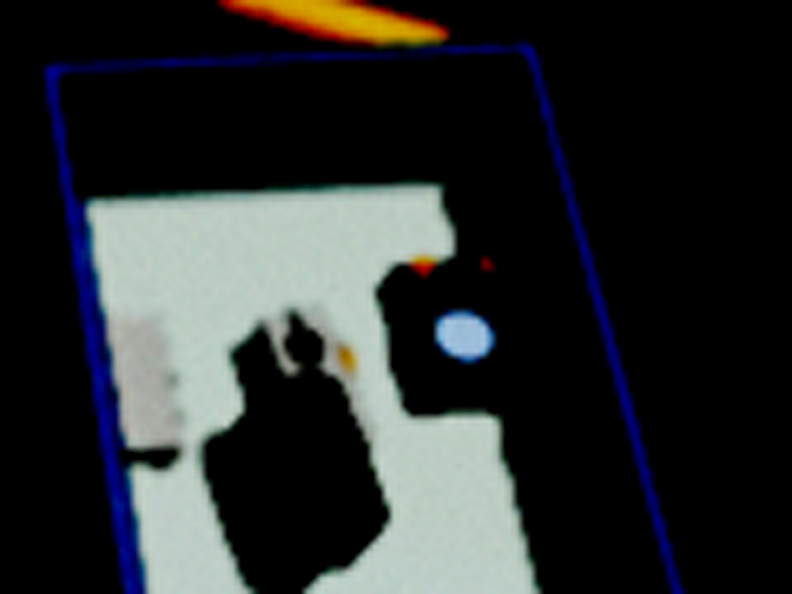

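View pics/c_top.png

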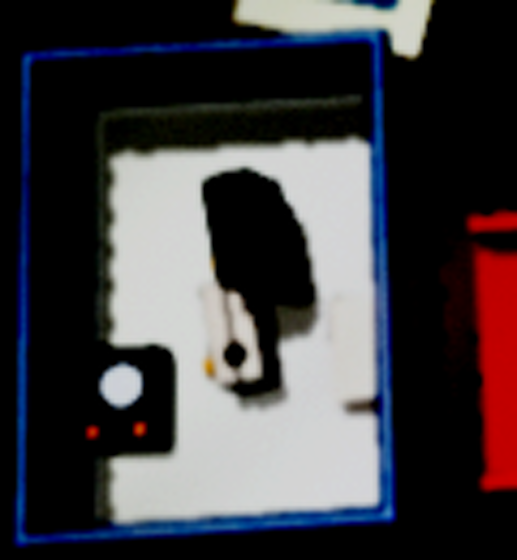

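```bash
python3 - <<'E'
from h import *
L=[]
for n,(x0,y0,x1,y1) in (("scene",(335,180,375,230)),("top",(120,150,170,215))):
    im=np.mean([cam(n)["img"].astype(float) for _ in range(4)],0)[y0:y1,x0:x1]
    im=(np.clip(im/255,0,1)**0.6*255).astype(np.uint8); im=cv2.resize(im,(400,520),interpolation=cv2.INTER_CUBIC); L.append(im)
cv2.imwrite("pics/d1.png",np.hstack(L))
E
```

```text
(no output)
```

View pics/d1.png

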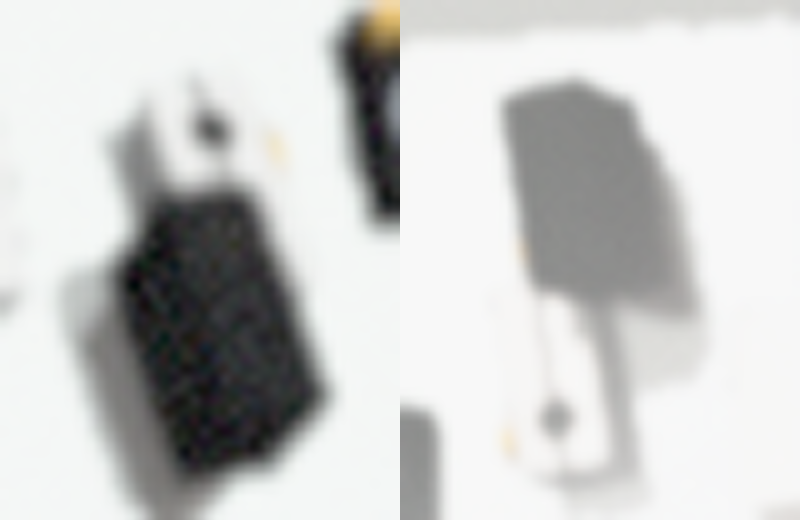

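```bash
python3 - <<'E'
from h import *
t=cam("top"); crop(t,0,80,100,260,"pics/l1.png"); s=cam("scene"); crop(s,380,80,512,290,"pics/l2.png")
E
```

```text
(no output)
```

View pics/l1.png

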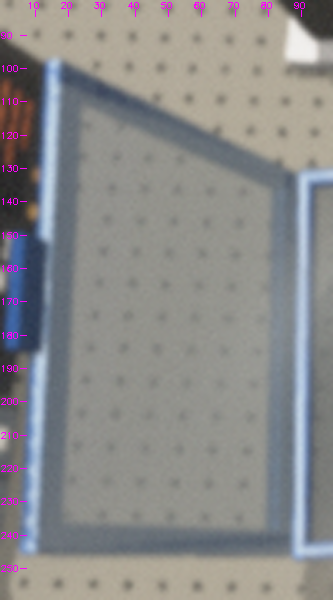

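View pics/l2.png

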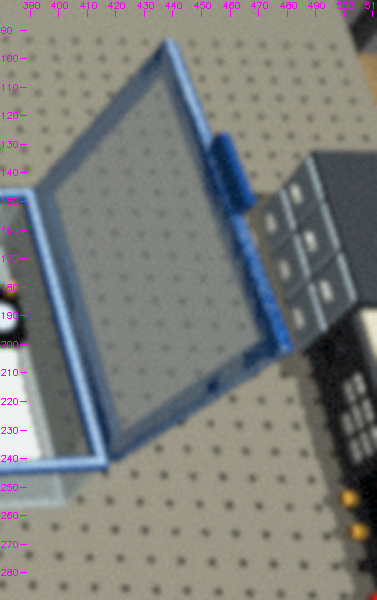

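```bash
python3 - <<'E'
from h import *
t=cam("top"); s=cam("scene")
print("drawer bottom", unp(s,[[469,160],[484,203]],0).round(0).tolist(), "top edge if", [(z,unp(s,[[489,134]],z).round(0).tolist()) for z in (100,150,200,250)])
print("lid corner far", tri(s,(439,94),t,(10,243)))   # -X end corner
print("lid corner near", tri(s,(479,202),t,(16,99)))
print("tab", tri(s,(457,127),t,(3,183)), tri(s,(467,152),t,(5,149)))
print("hinge", unp(t,[[91,130],[89,246]],100), unp(s,[[391,147],[416,243]],100))
E
```

```text
drawer bottom [[392.0, 587.0, 0.0], [527.0, 594.0, 0.0]] top edge if [(100, [[379.0, 593.0, 100.0]]), (150, [[419.0, 557.0, 150.0]]), (200, [[459.0, 522.0, 200.0]]), (250, [[498.0, 486.0, 250.0]])]
lid corner far (array([423.55143945, 382.4549663 , 284.57999081]), np.float64(1.9549678118459988))
lid corner near (array([676.05567428, 408.36297091, 279.78571185]), np.float64(1.2406698191842525))
tab (array([520.71630845, 395.4965494 , 298.14226854]), np.float64(2.8315000204117338)) (array([579.01130333, 401.7968586 , 296.78411281]), np.float64(2.213938657387577))
hinge [[685.91156695 356.79302844 100.        ]
 [423.62291444 334.6113012  100.        ]] [[428.42373455 337.34404864 100.        ]
 [685.83960667 357.81436377 100.        ]]
```

```bash
python3 - <<'E'
from h import *
R=tool([0,0,-1],[0.996,0.085,0])
o=ctrl.get_obs(); print((Ro.from_rotvec(o["orientation"]).inv()*R).as_rotvec())
s=plan([552,180,390],R,16,0.0)
s=plan([546,438,360],R,8,0.0,s)
q=o["qpos"]
for p in ([552,180,390],[546,438,360],[546,438,262],[556,318,262]):
    q,e=ik(np.array(p,float),R,q); print(p,q.round(2),e)
E
```

```text
[-1.511185   -0.40369251  0.41345278]
n 16 mm/row 20.2 deg/row 5.79 from [ 562.3 -106.1  241.6]
[[0.0009,-0.0201,-0.0013],[-0.0944,-0.0252,0.0258],0.000],[[0.0003,-0.0199,-0.0032],[-0.0944,-0.0252,0.0258],0.000],[[-0.0003,-0.0195,-0.0050],[-0.0944,-0.0252,0.0258],0.000],[[-0.0010,-0.0189,-0.0068],[-0.0944,-0.0252,0.0258],0.000],[[-0.0016,-0.0182,-0.0085],[-0.0944,-0.0252,0.0258],0.000],[[-0.0023,-0.0172,-0.0102],[-0.0944,-0.0252,0.0258],0.000],[[-0.0030,-0.0161,-0.0117],[-0.0944,-0.0252,0.0258],0.000],[[-0.0037,-0.0149,-0.0131],[-0.0944,-0.0252,0.0258],0.000],
[[-0.0045,-0.0135,-0.0143],[-0.0944,-0.0252,0.0258],0.000],[[-0.0052,-0.0120,-0.0154],[-0.0944,-0.0252,0.0258],0.000],[[-0.0059,-0.0103,-0.0163],[-0.0944,-0.0252,0.0258],0.000],[[-0.0065,-0.0086,-0.0170],[-0.0944,-0.0252,0.0258],0.000],[[-0.0072,-0.0068,-0.0176],[-0.0944,-0.0252,0.0258],0.000],[[-0.0078,-0.0049,-0.0179],[-0.0944,-0.0252,0.0258],0.000],[[-0.0083,-0.0030,-0.0181],[-0.0944,-0.0252,0.0258],0.000],[[-0.0088,-0.0011,-0.0181],[-0.0944,-0.0252,0.0258],0.000],

n 8 mm/row 32.5 deg/row 0.0 from [552. 180. 390.]
[[0.0038,0.0020,-0.0322],[0.0000,0.0000,0.0000],0.000],[[0.0038,0.0020,-0.0322],[0.0000,0.0000,0.0000],0.000],[[0.0038,0.0020,-0.0322],[0.0000,0.0000,0.0000],0.000],[[0.0038,0.0020,-0.0322],[0.0000,0.0000,0.0000],0.000],[[0.0038,0.0020,-0.0322],[0.0000,0.0000,0.0000],0.000],[[0.0038,0.0020,-0.0322],[0.0000,0.0000,0.0000],0.000],[[0.0038,0.0020,-0.0322],[0.0000,0.0000,0.0000],0.000],[[0.0038,0.0020,-0.0322],[0.0000,0.0000,0.0000],0.000],

[552, 180, 390] [ 0.29  0.21  1.54 -0.    1.39  0.21] 1.0008660566995784e-13
[546, 438, 360] [ 0.66  0.43  1.3  -0.    1.41  0.57] 2.0910495557302507e-12
[546, 438, 262] [ 0.66  0.5   1.41 -0.    1.23  0.57] 1.6664447599623597e-13
[556, 318, 262] [ 0.5   0.41  1.56 -0.    1.18  0.42] 5.188183216375818e-12
```

```bash
python3 -m crank '[[[0.0009,-0.0201,-0.0013],[-0.0944,-0.0252,0.0258],0.0],[[0.0003,-0.0199,-0.0032],[-0.0944,-0.0252,0.0258],0.0],[[-0.0003,-0.0195,-0.005],[-0.0944,-0.0252,0.0258],0.0],[[-0.001,-0.0189,-0.0068],[-0.0944,-0.0252,0.0258],0.0],[[-0.0016,-0.0182,-0.0085],[-0.0944,-0.0252,0.0258],0.0],[[-0.0023,-0.0172,-0.0102],[-0.0944,-0.0252,0.0258],0.0],[[-0.003,-0.0161,-0.0117],[-0.0944,-0.0252,0.0258],0.0],[[-0.0037,-0.0149,-0.0131],[-0.0944,-0.0252,0.0258],0.0]]'
python3 -m crank '[[[-0.0045,-0.0135,-0.0143],[-0.0944,-0.0252,0.0258],0.0],[[-0.0052,-0.012,-0.0154],[-0.0944,-0.0252,0.0258],0.0],[[-0.0059,-0.0103,-0.0163],[-0.0944,-0.0252,0.0258],0.0],[[-0.0065,-0.0086,-0.017],[-0.0944,-0.0252,0.0258],0.0],[[-0.0072,-0.0068,-0.0176],[-0.0944,-0.0252,0.0258],0.0],[[-0.0078,-0.0049,-0.0179],[-0.0944,-0.0252,0.0258],0.0],[[-0.0083,-0.003,-0.0181],[-0.0944,-0.0252,0.0258],0.0],[[-0.0088,-0.0011,-0.0181],[-0.0944,-0.0252,0.0258],0.0]]'
python3 -m crank '[[[0.0038,0.002,-0.0322],[0,0,0],0.0],[[0.0038,0.002,-0.0322],[0,0,0],0.0],[[0.0038,0.002,-0.0322],[0,0,0],0.0],[[0.0038,0.002,-0.0322],[0,0,0],0.0],[[0.0038,0.002,-0.0322],[0,0,0],0.0],[[0.0038,0.002,-0.0322],[0,0,0],0.0],[[0.0038,0.002,-0.0322],[0,0,0],0.0],[[0.0038,0.002,-0.0322],[0,0,0],0.0]]'
python3 - <<'E'
from h import *
o=ctrl.get_obs(); print(o["ee_pos"],o["width"],Ro.from_rotvec(o["orientation"]).as_matrix().round(3))
s=cam("scene"); crop(s,180,0,512,249,"pics/k1.png")
s=cam("top"); crop(s,0,80,300,305,"pics/k1t.png")
E
```

```text
t: 24.38
ee_pos: [557.3, 37.8, 316.3]
orientation: [1.743, 1.124, -1.772]
ft_force: [-0.0, 0.3, 0.1]
width: 0.2
t: 25.05
ee_pos: [552.0, 180.9, 390.8]
orientation: [1.144, 1.249, -1.143]
ft_force: [-0.4, 0.2, 0.2]
width: 0.6
t: 25.72
ee_pos: [546.0, 439.5, 359.7]
orientation: [1.147, 1.249, -1.147]
ft_force: [1.5, -0.9, 0.9]
width: 0.7
[546.01650919 439.51268616 359.65469368] 0.6919381242001282 [[-0.001  0.996  0.084]
 [ 0.001  0.084 -0.996]
 [-1.    -0.001 -0.001]]
```

View pics/k1.png

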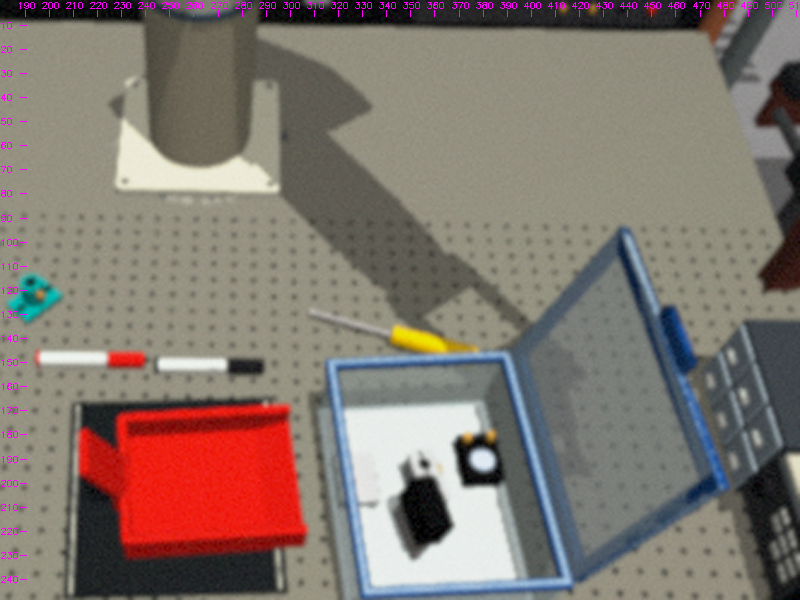

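```bash
python3 -m crank '[[[0.012,0,0],[0,0,0],0.0],[[0.0125,0,0],[0,0,0],0.0],[[0.0125,0,0],[0,0,0],0.0],[[0.0125,0,0],[0,0,0],0.0],[[0.0125,0,0],[0,0,0],0.0],[[0.0125,0,0],[0,0,0],0.0],[[0.0125,0,0],[0,0,0],0.0],[[0.012,0,0],[0,0,0],0.0]]'
python3 -m crank '[[[0,0,0.008],[0,0,0],0.0],[[0,0,0.008],[0,0,0],0.0],[[0,0,0.008],[0,0,0],0.0],[[0,0,0.008],[0,0,0],0.0],[[0,0,0.008],[0,0,0],0.0],[[0,0,0.008],[0,0,0],0.0],[[0,0,0.008],[0,0,0],0.0],[[0,0,0.008],[0,0,0],0.0]]'
python3 - <<'E'
from h import *
s=cam("scene"); crop(s,180,0,512,249,"pics/k2.png")
E
```

```text
t: 26.48
ee_pos: [546.4, 437.6, 259.4]
orientation: [1.147, 1.249, -1.148]
ft_force: [-0.2, -0.7, 0.0]
width: 0.4
t: 27.15
ee_pos: [551.9, 373.4, 261.2]
orientation: [1.148, 1.248, -1.147]
ft_force: [-0.1, 0.0, -0.1]
width: 0.4
```

View pics/k2.png

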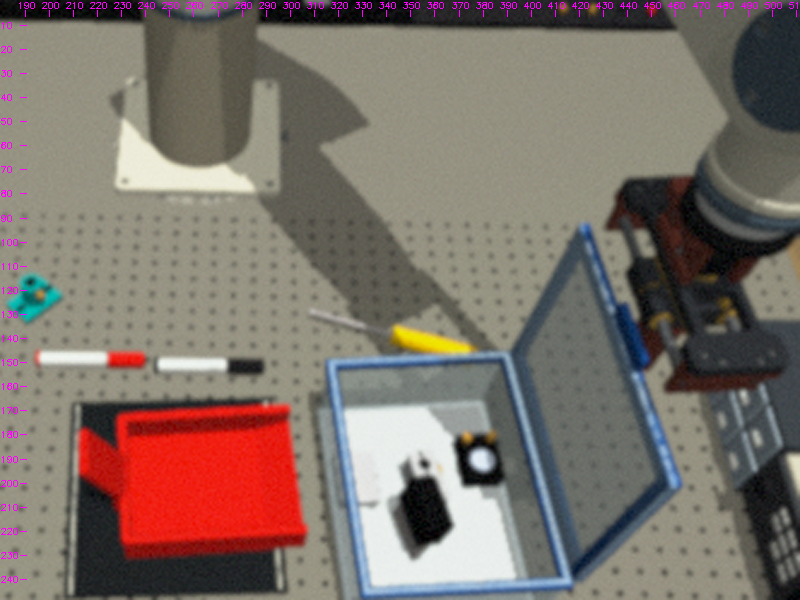

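Lid is being pushed forward by the fingers. Continue.

```bash
python3 -m crank '[[[0,0,0.007],[0,0,0],0.0],[[0,0,0.007],[0,0,0],0.0],[[0,0,0.007],[0,0,0],0.0],[[0,0,0.007],[0,0,0],0.0],[[0,0,0.007],[0,0,0],0.0],[[0,0,0.007],[0,0,0],0.0],[[0,0,0.007],[0,0,0],0.0],[[0,0,0.007],[0,0,0],0.0]]'
python3 -m crank '[[[0,0,0.004],[0,0,0],0.0],[[0,0,0.002],[0,0,0],0.0],[[-0.01,0,0],[0,0,0],0.0],[[-0.02,0,0],[0,0,0],0.0],[[-0.02,0,0],[0,0,0],0.0],[[-0.02,0,0],[0,0,0],0.0],[[-0.02,0,0],[0,0,0],0.0],[[-0.01,0,0],[0,0,0],0.0]]'
python3 - <<'E'
from h import *
s=cam("scene"); crop(s,180,0,512,249,"pics/k3.png")
E
```

```text
t: 27.87
ee_pos: [556.5, 317.7, 260.7]
orientation: [1.147, 1.249, -1.147]
ft_force: [0.2, 0.1, 0.7]
width: 0.3
t: 28.53
ee_pos: [557.8, 313.2, 364.5]
orientation: [1.15, 1.247, -1.143]
ft_force: [0.8, -0.4, 0.4]
width: 0.4
```

View pics/k3.png

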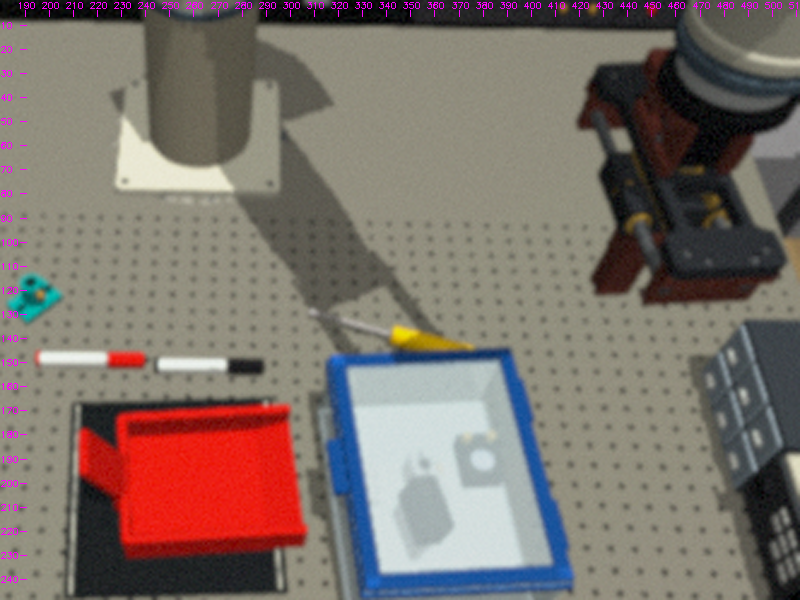

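```bash
python3 -m crank '[[[0,0,0.04],[0,0,0],0.0],[[0.005,0,0.04],[0,0,0],0.0],[[0.01,0,0.04],[0,0,0],0.0],[[0.02,-0.002,0.04],[0,0,0],0.0],[[0.02,-0.004,0.04],[0,0,0],0.0],[[0.02,-0.008,0.04],[0,0,0],0.0],[[0.02,-0.008,0.04],[0,0,0],0.0],[[0.02,-0.008,0.04],[0,0,0],0.0]]'
python3 - <<'E'
from h import *
o=ctrl.get_obs(); print(o["ee_pos"])
s=cam("scene"); crop(s,190,120,430,300,"pics/k4.png",wire(s,[549.7,9.8,1.677],SC))
plan([555,-12,30],Ro.from_rotvec(o["orientation"]),8,0.0)
E
```

```text
t: 29.25
ee_pos: [554.2, 5.3, 252.1]
orientation: [1.147, 1.249, -1.147]
ft_force: [-0.0, 1.1, 0.8]
width: 0.1
[554.24253626   5.28361158 252.05349441]
n 8 mm/row 27.3 deg/row 0.05 from [551.4   0.  248.3]
[[0.0273,0.0005,0.0015],[-0.0003,0.0003,0.0008],0.000],[[0.0273,0.0005,0.0015],[-0.0003,0.0003,0.0008],0.000],[[0.0273,0.0005,0.0015],[-0.0003,0.0003,0.0008],0.000],[[0.0273,0.0005,0.0015],[-0.0003,0.0003,0.0008],0.000],[[0.0273,0.0004,0.0015],[-0.0003,0.0003,0.0008],0.000],[[0.0273,0.0004,0.0015],[-0.0003,0.0003,0.0008],0.000],[[0.0273,0.0004,0.0015],[-0.0003,0.0003,0.0008],0.000],[[0.0273,0.0004,0.0015],[-0.0003,0.0003,0.0008],0.000],
```

View pics/k4.png

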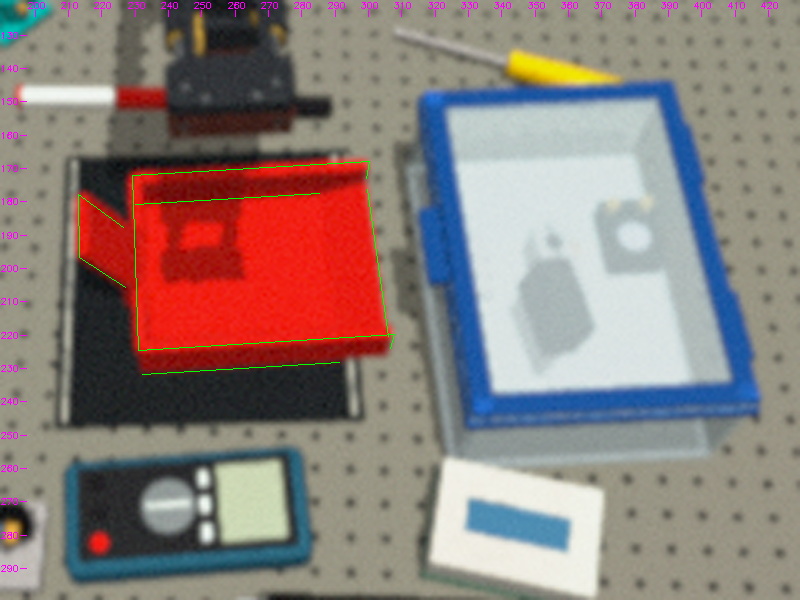

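```bash
python3 -m crank '[[[0.03,0.0005,0.0015],[0,0,0],0.0],[[0.035,0.0005,0.0015],[0,0,0],0.0],[[0.035,0.0005,0.0015],[0,0,0],0.0],[[0.035,0.0005,0.0015],[0,0,0],0.0],[[0.03,0.0005,0.0015],[0,0,0],0.0],[[0.025,0.0005,0.0015],[0,0,0],0.0],[[0.018,0.0005,0.0015],[0,0,0],0.0],[[0.01,0.0005,0.0015],[0,0,0],0.0]]'
python3 -m crank '[[[0,0,0.006],[0,0,0],0.0],[[0,0,0.006],[0,0,0],0.0],[[0,0,0.006],[0,0,0],0.0],[[0,0,0.006],[0,0,0],0.0],[[0,0,0.005],[0,0,0],0.0],[[0,0,0.005],[0,0,0],0.0],[[0,0,0.004],[0,0,0],0.0],[[0,0,0],[0,0,0],0.0]]'
python3 - <<'E'
from h import *
s=cam("scene"); crop(s,190,120,340,233,"pics/k5.png",wire(s,[549.7,9.8,1.677],SC[:3]))
E
```

```text
t: 29.97
ee_pos: [558.2, -4.4, 32.5]
orientation: [1.145, 1.252, -1.15]
ft_force: [-0.7, 0.2, 0.6]
width: 0.4
t: 30.63
ee_pos: [563.5, -43.4, 35.8]
orientation: [1.148, 1.247, -1.147]
ft_force: [-0.4, 0.1, 0.2]
width: 0.4
```

View pics/k5.png

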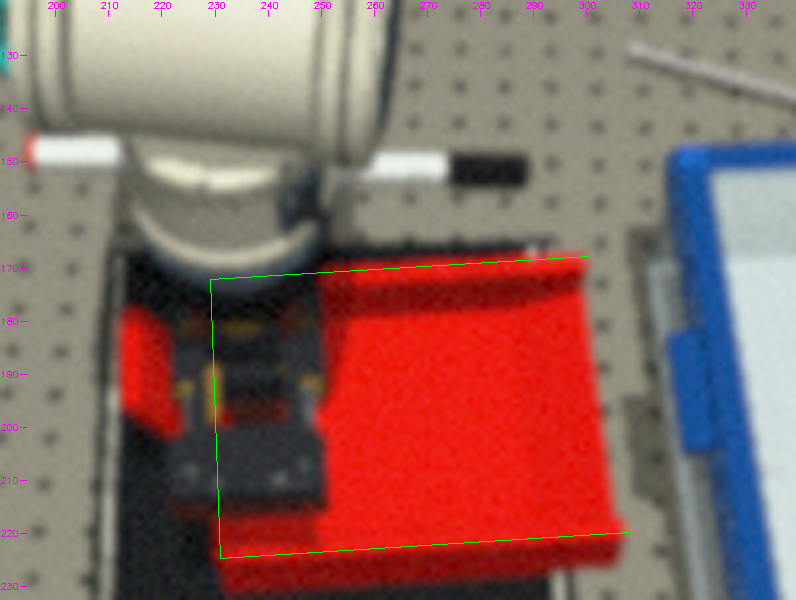

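```bash
python3 -m crank '[[[0.003,0,0.002],[0,0,0],0.0],[[0,0,0.004],[0,0,0],0.0],[[0,0,0.004],[0,0,0],0.0],[[0,0,0.004],[0,0,0],0.0],[[0,0,0.004],[0,0,0],0.0],[[0,0,0.004],[0,0,0],0.0],[[0,0,0.003],[0,0,0],0.0],[[0,0,0],[0,0,0],0.0]]'
python3 -m crank '[[[0,0,-0.005],[0,0,0],0.0],[[0,0,-0.01],[0,0,0],0.0],[[-0.01,0,-0.005],[0,0,0],0.0],[[-0.03,0,0],[0,0,0],0.0],[[-0.035,0,0],[0,0,0],0.0],[[-0.035,0,0],[0,0,0],0.0],[[-0.035,0,0],[0,0,0],0.0],[[-0.035,0,0],[0,0,0],0.0]]'
python3 -m crank '[[[-0.03,-0.02,-0.02],[0,0,0],0.0],[[-0.03,-0.02,-0.02],[0,0,0],0.0],[[-0.02,-0.02,-0.02],[0,0,0],0.0],[[0,-0.02,-0.02],[0,0,0],0.0],[[0,-0.02,0],[0,0,0],0.0],[[0,-0.02,0],[0,0,0],0.0],[[0,-0.01,0],[0,0,0],0.0],[[0,0,0],[0,0,0],0.0]]'
python3 - <<'E'
from h import *
s=cam("scene"); A=np.array
crop(s,0,0,512,384,"pics/k6.png"); crop(s,190,120,340,233,"pics/k7.png",wire(s,[552,-12,1.677],SC))
t=cam("top"); crop(t,0,0,512,384,"pics/k6t.png")
E
```

```text
t: 31.35
ee_pos: [565.5, -68.2, 32.4]
orientation: [1.148, 1.248, -1.147]
ft_force: [0.1, -0.5, -0.1]
width: 0.9
t: 32.02
ee_pos: [563.2, -46.6, 214.8]
orientation: [1.147, 1.249, -1.146]
ft_force: [-0.5, -1.7, -0.1]
width: 0.5
t: 32.68
ee_pos: [425.6, 21.6, 292.9]
orientation: [1.147, 1.249, -1.146]
ft_force: [0.5, 0.2, 0.4]
width: 0.2
```

View pics/k6.png

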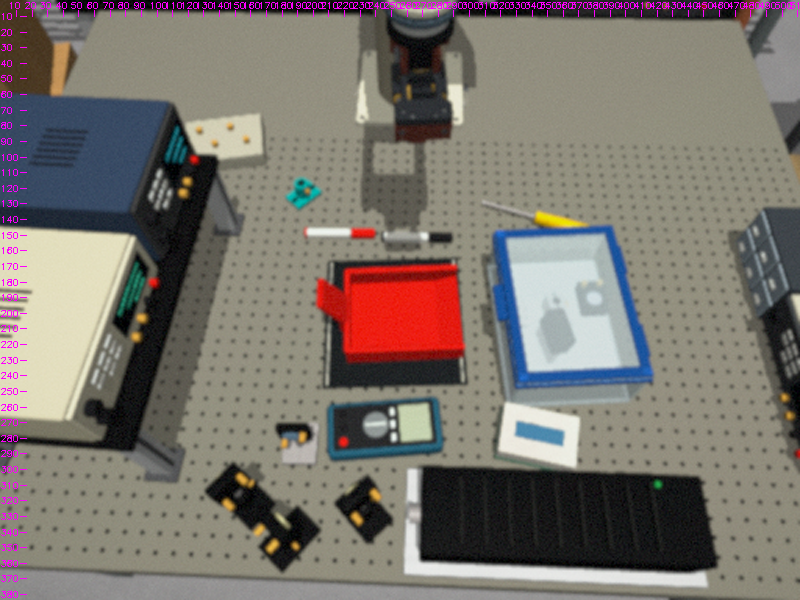

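View pics/k7.png

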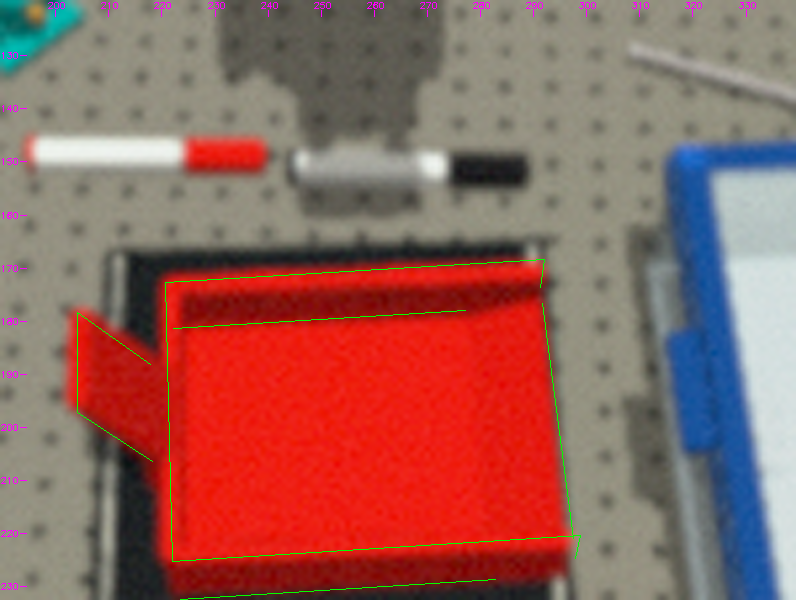

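View pics/k6t.png

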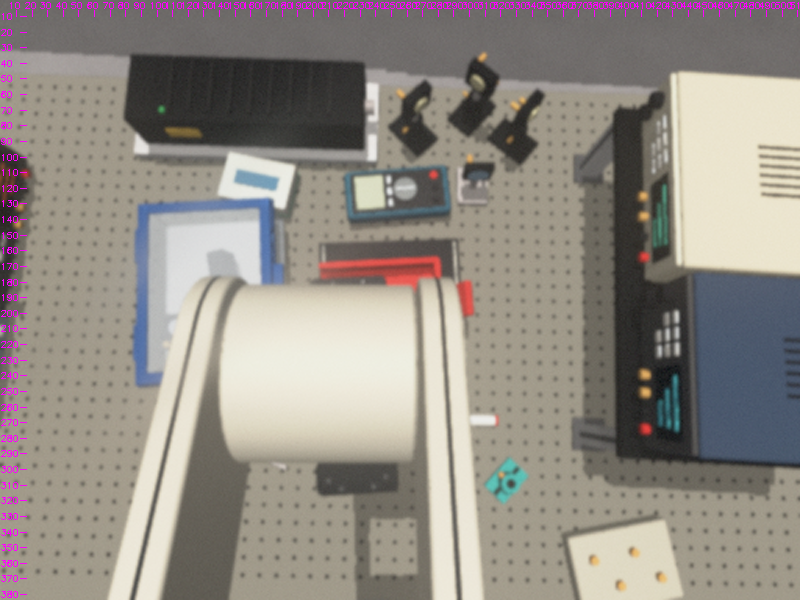

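```bash
python3 - <<'E'
from workcell import workorder
print(workorder.close_job())
E
```

```text
the job is handed in; nothing more can be done
None
```

The job is done and handed in at about 33 s of the 72 s allowed. One check stayed open: I could make out only four of the five parts in the box.

- **Drawing out:** I dragged the scoop by its +y side rim onto the mat and let go. From there the wrist would have touched the shelf instruments at the handle. So I pushed the scoop about 33 mm further by its handle with the open fingers before gripping it.
- **Tipping:** I took the scoop by the rear handle, tipped it to about 66° over the box, and set it back on the mat. A last nudge from inside the rear wall moved it back to about mid-mat.
- **Lid:** I pushed it forward with closed fingers and it fell shut.

**Last checks:**
- The final pictures show the scoop empty, upright and near the middle of the mat. Only its handle overhangs the mat edge.
- The lid is shut, the other objects are where they started as far as visible, and the gripper is clear of everything. In the last top view the arm hid part of the table, but the scene view showed that area unchanged.
- **Parts count:** the mirror mount, the black clamp and two pale parts are visible in the box. The fifth, probably the steel holder, seems to lie under the tilted black clamp. The wrist force fell to the weight of the empty scoop (about 2 N), and no part is on the mat or table in the pictures. I take all five to be in the box.

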